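# Fish a napkin ring off the shelf with the honey dipper and hang it up

## Task

Hang the wooden napkin ring that lies on its side on the shelf on the two prongs of the ring stand, so that both prongs run through it: thread the handle of the honey dipper through the ring to lift and carry it, and do not touch the ring with the gripper. Then lay the dipper back on its rest as it was, and leave the cereal container, salt shaker, scoop and silicone lid where they are.

Things in the scene. Friction and masses are not known exactly. Their poses are not given: they have to be found in the camera images.
- container_center (a point): Grey cereal container with clip-on lid, 108 x 220 x 166 mm high; bystander. Point at its centre.
- shaker_center (a point): Glass salt shaker with steel top, 46 mm across, 80 mm high; bystander. Point at its centre.
- scoop_center (a point): Stainless steel scoop, about 160 mm long, 50 mm wide, 30 mm high, lying on the shelf; bystander. Point near its middle, 15 mm up.
- lid_center (a point): Orange silicone lid lying flat, 110 mm across, 5 mm thick with a small knob; bystander. Point at its centre.
- ring: The napkin ring's body frame: same origin and axes as ring_center.
- dipper: The dipper's body frame: same origin and axes as dipper_grip.
- dipper_grip (a point): Wooden honey dipper, loose, 45 g, starting level on its rest. Point: middle of its grooved head, on the axis; x axis runs along the handle to its tip. Head: cylinder 32 mm across, 44 mm long (22 mm either side of the point). Handle: rod 10 mm across with rounded tip, 125 mm from the point. Grip it by the head from above, fingers closing across the axis.
- ring_center (a point): Dark turned-wood napkin ring, loose, roughly 80 g: plain tube 44 mm long, 70 mm outside, bore 48 mm, open both ends. Point: its centre; x axis: the bore (y, z turn as it rolls). Starts on its side on the shelf, centre 35 mm up, bore roughly to and from the robot; rolls sideways when nudged. On a handle tilted tip-up by under 0.2 rad it does not slide.
- rest: Wooden dipper rest, fixed, base 150 x 50 x 10 mm. Origin on the shelf under its middle; x axis: the way the lying handle points. Dipper lies with axis 50 mm above the shelf, head centre at x = -60 mm. Two rails within 10 mm of the middle carry the head's underside, open at the sides for fingers; a notch at x = 45 mm, 22 mm wide, posts 61 mm high, carries the handle.
- stand: Ring stand, fixed, telescopic. Origin on the shelf below the place to hang the ring; x axis points away from the robot, from prong tips to post. Two steel prongs, 8 mm thick, at y = -15 and 15 mm (22 mm free between: the handle passes lengthwise), start at x = 65 mm, rise 10 degrees, end at x = -34 mm. At x = 0 their axes are 56 mm below the top of the roof, at the tips 50 mm.
- stand_tube (a point): Top of the stand's steel tube (22 mm across, 107 mm high, base 100 x 100 x 12 mm). The stem in it carries prongs and, above them, a flat wooden roof: x = -5 to 105 mm, 30 mm across, 6 mm thick, held at its far end. The height is NOT measured, differs each time: roof top 191 to 252 mm above the shelf; find it by touch (20 N down does not move it) or by looking.
There are look-alikes about, which are no part of the job. Several things have the shape of the rest; the one meant has the colours described above.

How it is judged:
By the outcome, as a careful person would: the job done as asked, in the order asked, and still so for the second after the job is handed in, with the robot touching nothing.
It also fails if it takes over 72 s, if anything falls off the work surface, if the arm or the gripper's body presses on something with over 40 N, if the wrist force passes 120 N, or if a joint passes its speed limit or range.

## Robot

A 7-joint arm with a two-finger parallel gripper is mounted at the origin on the work surface. World frame = base frame: x ahead of the robot, y to its left, z up, the work surface at z = 0. Lengths are in m, angles in rad, forces in N, time in s.
With the tool pointing down it reaches from about 0.4 to 0.85 m from the base axis. Payload 10.4 kg.
Tool frame: the origin (TCP) lies between the finger pads; the fingertips stand 19 mm ahead of it and the grasp point (between the pads) is the TCP; x points along the fingers, y is the direction in which the jaws open and shut, and the axes are right-handed (so a half turn about x gives the same grasp; the last joint's range is limited). The gripper opens to 87 mm and grips with 3 to 60 N. Pads are 19 mm wide; open, the fingers measure 117 mm over their backs; the gripper's body (75 mm by 190 mm) begins 51 mm behind the grasp point.
Start: joints at [-1.224, 0.332, -0.065, 1.46, 0.022, 1.35, -0.088], TCP at [0.226, 0.583, 0.242] pointing down, gripper open.
Joint ranges: [-2.6, 2.6], [-0.5, 2.12], [-1.47, 1.34], [0.16, 2.42], [-1.27, 4.41], [0.06, 2.06], [-2.6, 2.6]. Speed limits (rad/s): [2.22, 2.22, 2.79, 2.79, 3.14, 3.14, 3.14].

## Interface

Orientations are given as a unit quaternion [x, y, z, w].
In Python, from bench import r gives the robot as it stands.
- The arm moves only by the tool drive_tool, never from a script. Its argument "motion" is a list of rows, each a list of 4 numbers: the shift along the tool's x, y, z in cm, then the turn about the tool's x in units of 5 degrees (1.0 is 5 degrees). In form: [[tx, ty, tz, twist], ...]. A call has 1 to 20 rows; each row is the pose to reach, as a shift and turn from the pose commanded when the call began, along the tool's axes at that moment; what a row does not reach only later rows make up. A row lasts 1/12 s, in which the tool goes at most 41.7 mm and 7.16 degrees, less where a joint would pass 70% of its speed; a pose out of reach is approached as far as the arm can. A call with a gripper value outside its range is refused whole. "grip" is the closure in counts, from 0 (fully open) to 255 (shut), set as the call begins (left out, the last holds). The fingers move at their own pace and stop on an object; "force" is the grip in N (left out, the last holds). Time passes only in rows, so rows that repeat a pose let the fingers close. It gives the time, the measured TCP pose, the force and the opening at its end, in the units of the state.
- r.read_state(): the state, without advancing time (a new reading comes with each control period).
- r.camera(name): name is "side" or "top" or "wrist"; returns the picture (400x640x3 uint8, red, green, blue); there is no depth.
- r.calibration(name): a dict with "fx", "fy", "cx", "cy" (pixels), "dist" ([k1, k2, p1, p2, k3] as OpenCV has them; the pictures are not rectified), "xyz" and "orientation" of the camera in the world. Camera axes: x right, y up, looking along -z (the intrinsics and any distortion apply to the point x, -y, -z); pixel columns grow to the right and rows downward; lengths in m; the calibration is good to about 2 mm. A picture is of the moment at which its call begins: read the wrist's pose just before it. calibration takes no time and is no camera call; for the wrist camera it gives the pose at the moment of the call.
- r.close_job(): hands the job in, once; it reports no verdict.
The state is a dict: "time": time; "joint_positions": joint angles; "joint_vel": joint speeds; "joint_torque": joint torques, N m; "ee_pos": TCP position; "eef_rot": TCP orientation; "ft_force": force on the tool from outside, world axes, zero at the start; "torque": the same for the moment, N m; "width": finger opening in m.
Only numpy, scipy, OpenCV 4.12 (cv2) and the standard library are available. Lean on these libraries where they do the work, as an engineer would, in place of code of your own. Each camera call takes 0.05 s, during which the arm holds its last target.

## Working session

There is one attempt and no reset: what is moved stays moved. The work goes in short steps, Python scripts to look and compute and a tool call to move; the robot and the scene stay as the last step left them, time stands still between calls to the robot, and variables do not carry over. Pictures are saved under pics/ and viewed, and the job is handed in when it is done.

Besides the shell and the picture viewer there is one more tool, called after "Emit:" in YAML: its name, and indented under it one key for each argument. drive_tool: Moves the arm, as the interface text tells. Its arguments: {"type":"object","properties":{"motion":{"type":"array","items":{"type":"array","items":{"type":"number"}}},"grip":{"type":"number"},"force":{"type":"number"}},"required":["motion"]}

```bash
mkdir -p pics; ls; python3 - <<'E'
from bench import r
import cv2
print(r.read_state())
for n in ["side","top","wrist"]:
    c=r.calibration(n); print(n,c)
    im=r.camera(n); cv2.imwrite(f"pics/{n}0.png",im[:,:,::-1])
E
```

```text
pics
{'time': 0.0, 'joint_positions': array([-1.22359682,  0.3328686 , -0.06472407,  1.46096176,  0.02160746,
        1.34986545, -0.0884871 ]), 'joint_vel': array([-0.00062472, -0.00040426, -0.0007304 ,  0.00170357, -0.00187134,
        0.0005079 ,  0.00091238]), 'joint_torque': array([-1.82952550e-05, -6.23256326e+01,  2.47630145e-02, -3.89903712e+01,
       -6.13359734e-02,  3.99120210e-02,  1.52843377e-04]), 'ee_pos': array([0.22575593, 0.58241773, 0.24074625]), 'eef_rot': array([ 0.12948703,  0.6951266 , -0.13047242,  0.69498853]), 'ft_force': array([ 0.05924613, -1.17231817,  0.62042248]), 'torque': array([-0.03287831,  0.00976818,  0.0071906 ]), 'width': 0.08700556634697049}
side {'fx': 397.232291762006, 'fy': 397.232291762006, 'cx': 320.0411854785233, 'cy': 197.81464300532218, 'dist': array([0.00011232, 0.        , 0.        , 0.        , 0.        ]), 'xyz': array([ 0.12642989, -0.6696701 ,  0.85323174]), 'orientation': array([ 0.40529808, -0.11380109, -0.23324436,  0.87657279])}
top {'fx': 382.6448367792665, 'fy': 382.6448367792665, 'cx': 327.45007252967434, 'cy': 202.6104863838088, 'dist': array([-0.01927326,  0.        ,  0.        ,  0.        ,  0.        ]), 'xyz': array([0.37810181, 0.09047407, 1.10567423]), 'orientation': array([ 0.07948657, -0.05758484, -0.69975916,  0.7076037 ])}
wrist {'fx': 336.5357908565075, 'fy': 336.5357908565075, 'cx': 319.9974391179679, 'cy': 200.7617729185563, 'dist': array([-0.06486485,  0.        ,  0.        ,  0.        ,  0.        ]), 'xyz': array([0.15737634, 0.60836958, 0.38534102]), 'orientation': array([-0.11036719, -0.07523039,  0.56048347,  0.81732353])}
```

View pics/side0.png

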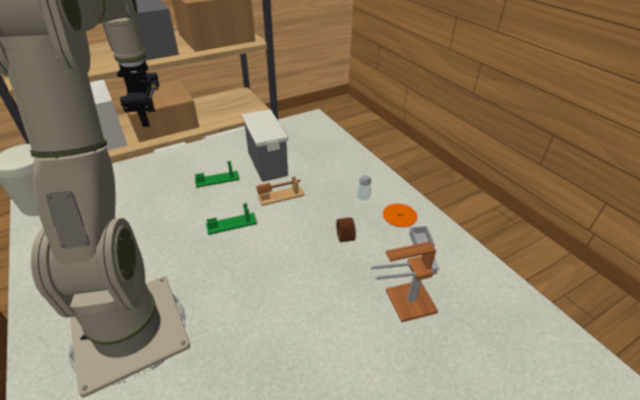

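View pics/top0.png

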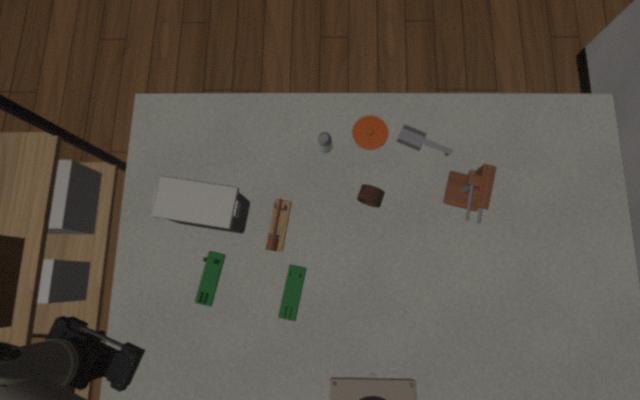

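View pics/wrist0.png

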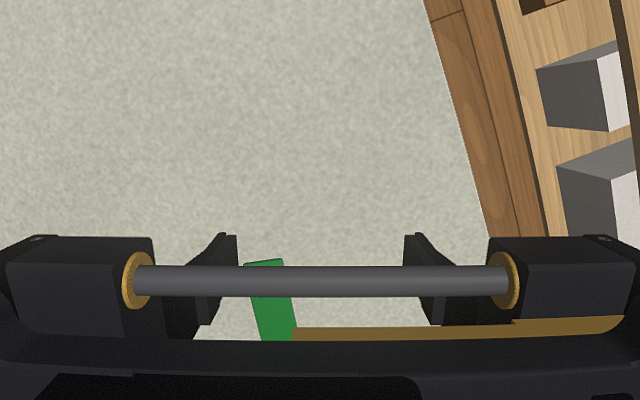

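Candidates: the rest meant is the light-wood one with the dipper, top (278,225) / side (281,192). The green look-alikes are at top (210,278) and (292,292), side (216,176) and (231,218), and are not wanted. The ring is at top (371,195) / side (346,229) and the stand at top (470,190). Next I'll take close crops.

```bash
cat > h.py <<'E'
import numpy as np, cv2
from scipy.spatial.transform import Rotation as R
import json
def ray(c,uv):
    K=np.array([[c['fx'],0,c['cx']],[0,c['fy'],c['cy']],[0,0,1]])
    p=cv2.undistortPoints(np.array([[uv]],float),K,np.array(c['dist']))[0,0]
    d=R.from_quat(c['orientation']).apply([p[0],-p[1],-1]); return np.array(c['xyz']),d/np.linalg.norm(d)
def onplane(c,uv,z):
    o,d=ray(c,uv); return o+d*(z-o[2])/d[2]
def tri(c1,u1,c2,u2):
    o1,d1=ray(c1,u1);o2,d2=ray(c2,u2)
    A=np.stack([d1,-d2],1); s=np.linalg.lstsq(A,o2-o1,rcond=None)[0]
    p,q=o1+s[0]*d1,o2+s[1]*d2
    return (p+q)/2, np.linalg.norm(p-q)
def proj(c,P):
    q=R.from_quat(c['orientation']).inv().apply(np.array(P)-c['xyz'])
    K=np.array([[c['fx'],0,c['cx']],[0,c['fy'],c['cy']],[0,0,1]])
    return cv2.projectPoints(np.array([[q[0],-q[1],-q[2]]]),np.zeros(3),np.zeros(3),K,np.array(c['dist']))[0][0,0]
E
python3 - <<'E'
import cv2
s=cv2.imread('pics/side0.png');t=cv2.imread('pics/top0.png')
def crop(im,x0,y0,w,h,n,k):
    c=cv2.resize(im[y0:y0+h,x0:x0+w],None,fx=k,fy=k,interpolation=cv2.INTER_CUBIC)
    return cv2.imwrite(n,c)
crop(s,320,180,130,100,'pics/c1.png',6)
crop(s,190,100,130,100,'pics/c2.png',6)
t2=cv2.convertScaleAbs(t,alpha=1.8)
crop(t2,430,150,80,80,'pics/c3.png',7)
crop(t2,230,180,80,80,'pics/c4.png',7)
crop(t2,330,170,80,60,'pics/c5.png',8)
from h import *
from bench import r
st=r.read_state(); print(R.from_quat(st['eef_rot']).as_matrix().round(4))
E
```

```text
[[-3.000e-04  3.614e-01  9.324e-01]
 [-1.000e-03  9.324e-01 -3.614e-01]
 [-1.000e+00 -1.000e-03  1.000e-04]]
```

View pics/c1.png

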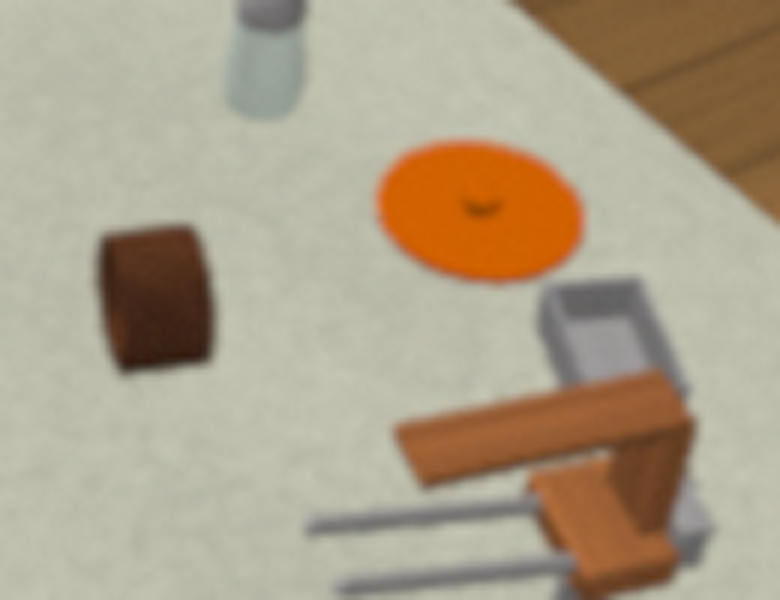

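View pics/c2.png

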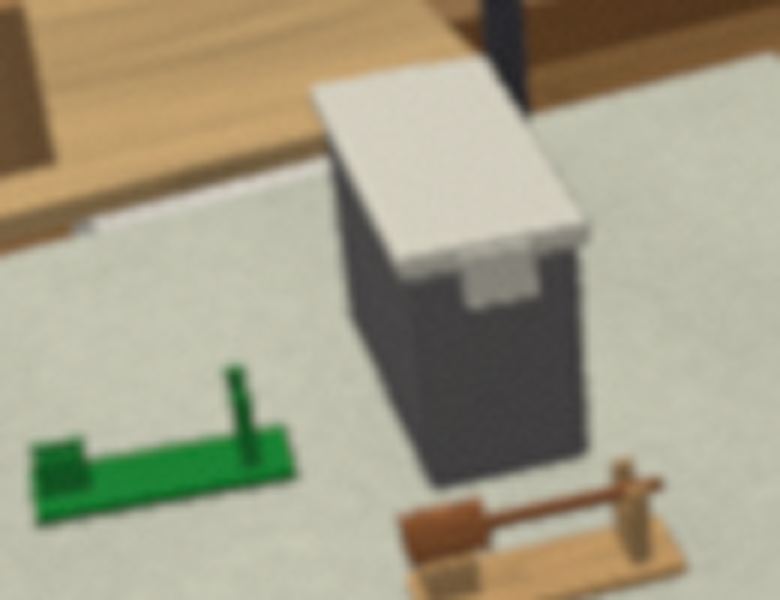

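View pics/c3.png

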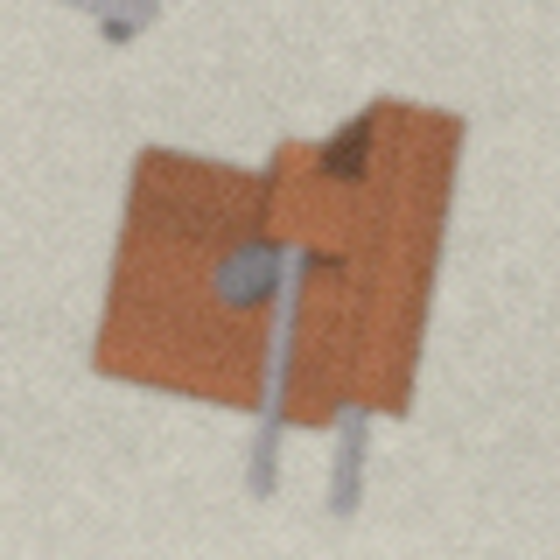

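View pics/c4.png

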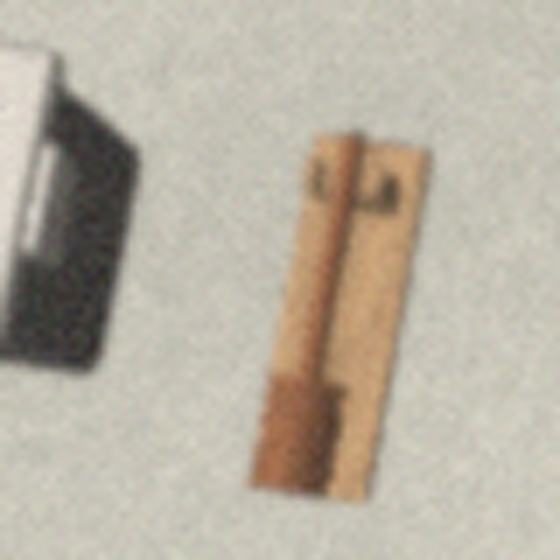

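View pics/c5.png

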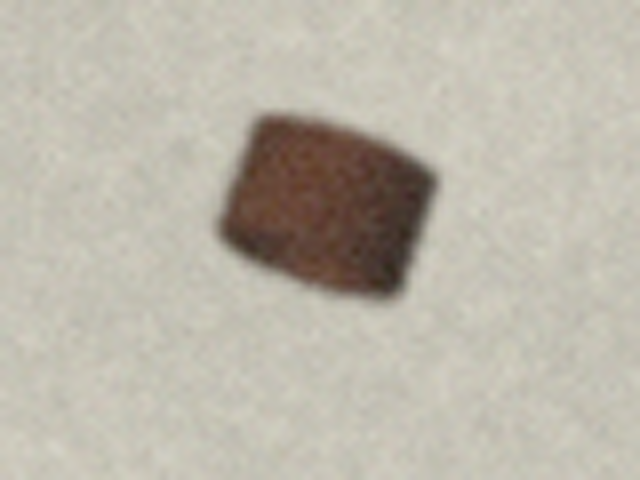

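The crops show the brown dipper lying on the wooden rest, head near top pixel (272,242) and tip near (281,199). Both green look-alikes are empty. Next I'll measure points.

```bash
cat > m1.py <<'E'
from h import *
from bench import r
T=r.calibration('top');S=r.calibration('side')
def un(p,x0,y0,k): return [x0+(p[0]+.5)/k-.5,y0+(p[1]+.5)/k-.5]
P=lambda n,v:print(n,(np.array(v)*1000).round(1))
c4=lambda p:un(p,230,180,7); c3=lambda p:un(p,430,150,7); c5=lambda p:un(p,330,170,8)
c1=lambda p:un(p,320,180,6); c2=lambda p:un(p,190,100,6)
# rest base top z=10
for n,p in dict(fl=(316,136),fr=(432,149),nr=(370,502)).items(): P('rest '+n,onplane(T,c4(p),.01))
# dipper axis
P('tip',onplane(T,c4((358,132)),.05))
P('headfront axis z50',onplane(T,c4((325,378)),.05))
for n,p in dict(hbl=(250,487),hfl=(274,376)).items(): P('head left edge '+n,onplane(T,c4(p),.05))
# container top corner: (55,50),(0,365)
P('cont side-top',onplane(T,c4((100,372)),0)); P('cont far bottom',onplane(T,c4((138,155)),0))
P('cont top fr',onplane(T,c4((58,55)),.166)); P('cont top nr',onplane(T,c4((2,362)),.166))
# ring mask
im=r.camera('top').astype(int)
def mask(im,x0,y0,x1,y1,f):
    m=np.zeros(im.shape[:2],np.uint8); m[y0:y1,x0:x1]=f(im[y0:y1,x0:x1]); return m
m=mask(im,345,175,395,220,lambda a:(a.sum(2)<240).astype(np.uint8))
c=max(cv2.findContours(m,0,1)[0],key=cv2.contourArea); print('ring top minrect',cv2.minAreaRect(c),cv2.contourArea(c))
for n,p in dict(fl=(262,113),fr=(438,178),nr=(392,300),nl=(220,232)).items(): P('ring '+n,onplane(T,c5(p),.035))
# stand
for n,p in dict(fl=(145,147),nl=(95,370)).items(): P('base '+n,onplane(T,c3(p),.012))
pr=[('ltip',(262,492),(312,524)),('rtip',(345,510),(342,586))]
for n,a,b in pr:
    p,e=tri(T,c3(a),S,c1(b)); P(n,p); print('  gap mm',e*1000)
for n,a,b in [('roof fl',(380,97),(660,375)),('roof fr',(464,120),(692,425)),('roof nr',(406,412),(428,487)),('tubetop',(245,275),None)]:
    if b is None: P(n,onplane(T,c3(a),.107)); continue
    p,e=tri(T,c3(a),S,c1(b)); P(n,p); print('  gap',e*1000)
E
python3 m1.py
```

```text
rest fl [603.  281.3  10. ]
rest fr [597.8 232.2  10. ]
rest nr [450.5 252.9  10. ]
tip [596.5 257.3  50. ]
headfront axis z50 [496.6 266.7  50. ]
head left edge hbl [453.1 294.8  50. ]
head left edge hfl [497.2 287.2  50. ]
cont side-top [503.7 369.7   0. ]
cont far bottom [596.2 358.6   0. ]
cont top fr [600.3 349.7 166. ]
cont top nr [488.  363.1 166. ]
ring top minrect ((370.4000244140625, 195.3000030517578), (24.349536895751953, 19.922346115112305), 18.43494987487793) 432.5
ring fl [644.8  25.9  35. ]
ring fr [621.3 -36.8  35. ]
ring nr [576.8 -19.9  35. ]
ring nl [601.  41.  35.]
base fl [ 692. -234.   12.]
base nl [ 596.3 -208.8   12. ]
ltip [ 524.6 -226.6  157.4]
  gap mm 2.015811671469222
rtip [ 518.  -255.5  156.6]
  gap mm 0.9304819811862125
roof fl [ 656.7 -260.4  200.9]
  gap 0.537835419217735
roof fr [ 647.3 -287.4  204.2]
  gap 0.05576126978207487
roof nr [ 545.3 -261.7  202.1]
  gap 1.3765929395639915
tubetop [ 614.6 -241.1  107. ]
```

```bash
cat > m2.py <<'E'
exec(open('m1.py').read().split('# rest base')[0])
for n,p,z in [('cont bot near',(437,487),0),('cont bot far',(587,452),0),('lid top near',(400,262),.166),('lid top far',(584,225),.166),('lid bot near',(402,278),.155),('clip bl',(468,310),.14),('clip br',(538,296),.14),('lid back near',(312,90),.166)]:
    P(n,onplane(S,c2(p),z))
P('T lid back near',onplane(T,[153,216],.166));P('T lid back far',onplane(T,[160,178],.166));P('T lid front far',onplane(T,[239,187],.166));P('T lid front near',onplane(T,[232,228],.166))
# dipper in side
P('dip tip side',onplane(S,c2((660,484)),.05))
P('head back side',onplane(S,c2((405,537)),.05)); P('head front',onplane(S,c2((486,523)),.05))
p,e=tri(T,c4((358,132)),S,c2((662,484)));P('tip tri',p);print(e)
E
python3 m2.py
python3 - <<'E'
import cv2
t=cv2.convertScaleAbs(cv2.imread('pics/top0.png'),alpha=2)
cv2.imwrite('pics/c6.png',cv2.resize(t[165:265,140:300],None,fx=5,fy=5,interpolation=cv2.INTER_CUBIC))
E
```

```text
cont bot near [510.7 378.1   0. ]
cont bot far [602.  365.8   0. ]
lid top near [497.9 363.3 166. ]
lid top far [599.8 349.2 166. ]
lid bot near [498.5 364.7 155. ]
clip bl [524.9 340.6 140. ]
clip br [563.6 334.7 140. ]
lid back near [526.7 562.6 166. ]
T lid back near [524.6 562.4 166. ]
T lid back far [624.  554.3 166. ]
T lid front far [601.4 346.8 166. ]
T lid front near [496.3 358.2 166. ]
dip tip side [596.1 259.2  50. ]
head back side [455.6 284.9  50. ]
head front [498.3 274.7  50. ]
tip tri [596.2 257.1  51.4]
5.190704706316667e-05
```

View pics/c6.png

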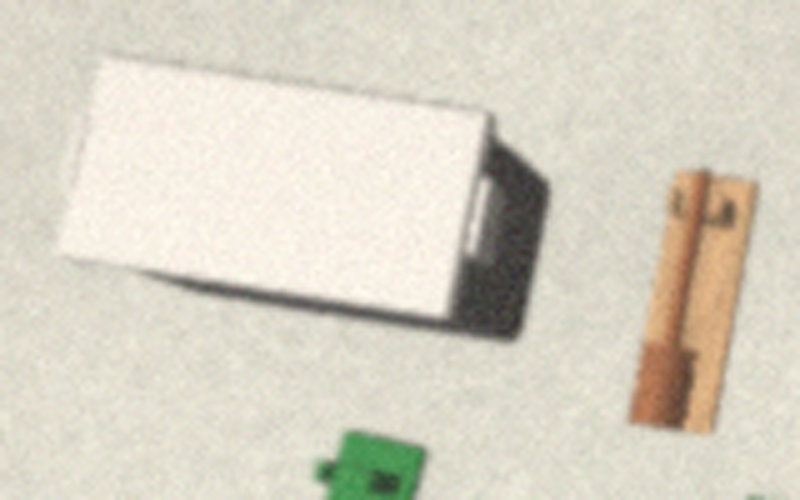

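```bash
python3 - <<'E'
import cv2, numpy as np
s=cv2.imread('pics/side0.png');t=cv2.imread('pics/top0.png')
a=cv2.resize(cv2.convertScaleAbs(s,alpha=2)[50:135,95:185],None,fx=4.4,fy=4.4,interpolation=cv2.INTER_CUBIC)
b=cv2.resize(cv2.convertScaleAbs(t,alpha=3)[310:400,60:150],None,fx=4.4,fy=4.16,interpolation=cv2.INTER_CUBIC)
h=min(a.shape[0],b.shape[0]);cv2.imwrite('pics/c7.png',np.hstack([a[:h],b[:h]]))
E
python3 - <<'E'
import sys; sys.path.insert(0,'.')
from h import *
from bench import r
S=r.calibration('side');st=r.read_state();p=np.array(st['ee_pos']);M=R.from_quat(st['eef_rot']).as_matrix()
for n in ('side','top'):
  c=r.calibration(n)
  for l in [(0,0,0),(.019,0,0),(-.051,.095,0),(-.051,-.095,0),(-.051,0,.0375),(-.051,0,-.0375)]:
    print(n,l,proj(c,p+M@np.array(l)).round(1))
E
```

```text
side (0, 0, 0) [146.9 112.9]
side (0.019, 0, 0) [148.5 118.3]
side (-0.051, 0.095, 0) [147.7  84.9]
side (-0.051, -0.095, 0) [136.4 112.7]
side (-0.051, 0, 0.0375) [155.1  97.3]
side (-0.051, 0, -0.0375) [129.7  98.8]
top (0, 0, 0) [114.6 344.6]
top (0.019, 0, 0) [119.4 343.2]
top (-0.051, 0.095, 0) [ 61.7 330.3]
top (-0.051, -0.095, 0) [140.5 367.6]
top (-0.051, 0, 0.0375) [108.8 331.4]
top (-0.051, 0, -0.0375) [ 92.1 366.4]
```

View pics/c7.png

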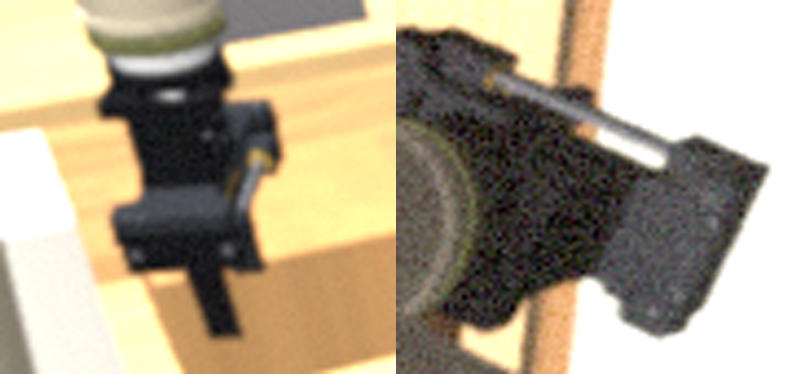

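```bash
cat >> h.py <<'E'
def goto(pos,yaw,st=None):
    """print tool-frame shift cm + twist units to bring TCP to pos with tool z heading = yaw(rad)"""
    from bench import r
    st=st or r.read_state(); M=R.from_quat(st['eef_rot']).as_matrix()
    d=M.T@(np.array(pos)-st['ee_pos'])*100
    z=M[:,2]; cur=np.arctan2(z[1],z[0]); tw=-np.degrees((yaw-cur+np.pi)%(2*np.pi)-np.pi)/5
    print('t',round(st['time'],2),'pos',np.array(st['ee_pos']).round(4),'yaw',np.degrees(cur).round(2),'xaxis',M[:,0].round(4),'F',np.array(st['ft_force']).round(1),'w',round(st['width'],4))
    print('shift',d.round(3),'twist',round(tw,3),'rows',int(np.ceil(max(np.linalg.norm(d)/4.17,abs(tw*5)/7.16))))
E
python3 -c "
from h import *
goto([.465,.276,.24],np.radians(-7.5))"
```

```text
t 0.2 pos [0.2258 0.5825 0.2411] yaw -21.19 xaxis [-3.e-04 -8.e-04 -1.e+00] F [-0.4  0.3  1. ] w 0.0871
shift [  0.125 -19.937  33.379] twist -2.738 rows 10
```

Emit:
drive_tool:
  motion:
    - [0,-20,33.4,-2.74]
    - [0,-20,33.4,-2.74]
    - [0,-20,33.4,-2.74]
    - [0,-20,33.4,-2.74]
    - [0,-20,33.4,-2.74]
    - [0,-20,33.4,-2.74]
    - [0,-20,33.4,-2.74]
    - [0,-20,33.4,-2.74]
    - [0,-20,33.4,-2.74]
    - [0,-20,33.4,-2.74]
    - [0,-20,33.4,-2.74]
    - [0,-20,33.4,-2.74]
    - [0,-20,33.4,-2.74]
  grip: 80
  force: 40

```text
time: 1.28
ee_pos: [0.4642, 0.2767, 0.2414]
eef_rot: [0.046, 0.706, -0.046, 0.705]
ft_force: [-1.0, 0.9, 0.0]
width: 0.0601
```

```bash
python3 - <<'E'
from h import *
from bench import r
goto([.465,.276,.24],np.radians(-7.5))
import pickle
pickle.dump(r.calibration('wrist'),open('pics/w1.pkl','wb'))
cv2.imwrite('pics/w1.png',r.camera('wrist')[:,:,::-1])
cv2.imwrite('pics/t1.png',cv2.convertScaleAbs(r.camera('top')[:,:,::-1],alpha=2))
E
```

```text
t 1.28 pos [0.4642 0.2767 0.2414] yaw -7.4 xaxis [-6.e-04  4.e-04 -1.e+00] F [-1.   0.9  0. ] w 0.0601
shift [ 0.138 -0.057  0.085] twist 0.019 rows 1
```

View pics/w1.png

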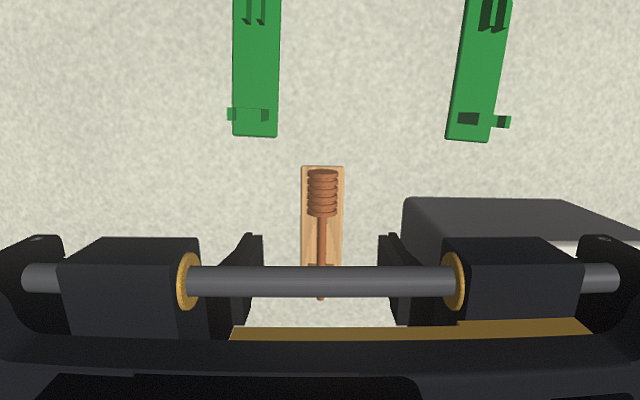

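View pics/t1.png

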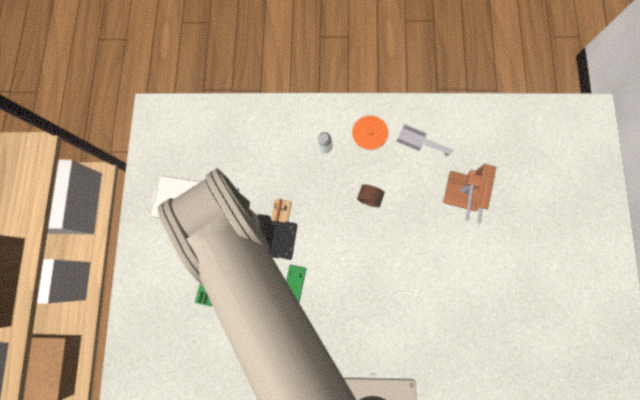

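```bash
python3 - <<'E'
import pickle
from h import *
im=cv2.imread('pics/w1.png')
cv2.imwrite('pics/w1c.png',cv2.resize(im[150:310,285:345],None,fx=3.7,fy=3.7,interpolation=cv2.INTER_CUBIC))
cv2.imwrite('pics/w1d.png',cv2.resize(im[185:265,380:640],None,fx=3,fy=3,interpolation=cv2.INTER_CUBIC))
E
```

```text
(no output)
```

View pics/w1c.png

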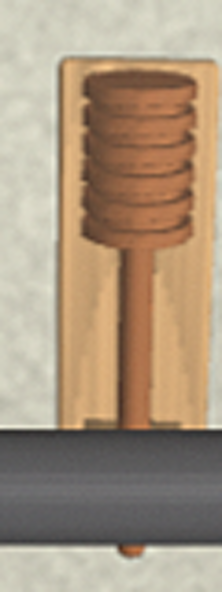

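View pics/w1d.png

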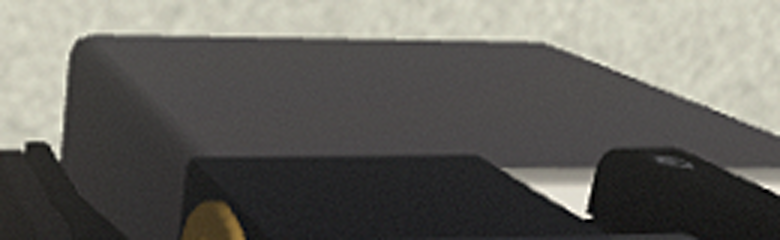

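```bash
cat > m3.py <<'E'
import pickle
from h import *
W=pickle.load(open('pics/w1.pkl','rb'))
P=lambda n,v:print(n,(np.array(v)*1000).round(1))
print(W['xyz'])
q=lambda p:(285+(p[0]+.5)/3.7-.5,150+(p[1]+.5)/3.7-.5)
a=onplane(W,q((62,58)),.01);b=onplane(W,q((216,60)),.01);P('rest nl',a);P('rest nr',b);print(np.linalg.norm(a-b))
P('mid',(a+b)/2)
P('axis head back col',onplane(W,q((139,100)),.05)); P('axis head front',onplane(W,q((138,225)),.05))
P('handle 300',onplane(W,q((137,300)),.05));P('handle 420',onplane(W,q((135.5,420)),.05));P('tip',onplane(W,q((131,550)),.05))
P('head back top edge',onplane(W,q((139,72)),.066));P('head front bottom',onplane(W,q((138,247)),.05))
g=lambda p:(380+(p[0]+.5)/3-.5,185+(p[1]+.5)/3-.5)
P('cont bot near-front',onplane(W,g((75,37)),0));P('cont bot near-back',onplane(W,g((545,43)),0))
for z in (.1,.166):P('cont edge',onplane(W,g((195,155)),z))
E
python3 m3.py
```

```text
[0.39158138 0.28556027 0.38595472]
rest nl [450.  257.2  10. ]
rest nr [456.6 303.6  10. ]
0.046917493683144566
mid [453.3 280.4  10. ]
axis head back col [458.  279.5  50. ]
axis head front [493.5 274.7  50. ]
handle 300 [515.8 271.6  50. ]
handle 420 [553.2 266.4  50. ]
tip [596.3 259.5  50. ]
head back top edge [447.5 280.7  66. ]
head front bottom [500.  273.9  50. ]
cont bot near-front [504.8 372.9   0. ]
cont bot near-back [532.3 567.6   0. ]
cont edge [517.5 384.8 100. ]
cont edge [488.4 361.9 166. ]
```

```bash
python3 -c "
from h import *
goto([.4547,.2797,.10],np.radians(0))
goto([.4547,.2797,.052],np.radians(0))"
```

```text
t 1.38 pos [0.4641 0.277  0.2415] yaw -7.34 xaxis [-4.e-04  3.e-04 -1.e+00] F [0.1 0.1 0.2] w 0.0596
shift [14.146  0.143 -0.956] twist -1.468 rows 4
t 1.38 pos [0.4641 0.277  0.2415] yaw -7.34 xaxis [-4.e-04  3.e-04 -1.e+00] F [0.1 0.1 0.2] w 0.0596
shift [18.946  0.142 -0.954] twist -1.468 rows 5
```

Emit:
drive_tool:
  motion:
    - [0,0.14,-0.96,-1.47]
    - [3,0.14,-0.96,-1.47]
    - [6,0.14,-0.96,-1.47]
    - [9,0.14,-0.96,-1.47]
    - [11.3,0.14,-0.96,-1.47]
    - [11.3,0.14,-0.96,-1.47]
    - [11.3,0.14,-0.96,-1.47]
    - [11.3,0.14,-0.96,-1.47]
  grip: 80

```text
time: 2.05
ee_pos: [0.4561, 0.2793, 0.1302]
eef_rot: [0.001, 0.707, -0.0, 0.708]
ft_force: [0.4, 1.1, -0.3]
width: 0.0596
```

```bash
python3 - <<'E'
from h import *
from bench import r
import pickle
goto([.4547,.2797,.052],0)
pickle.dump(r.calibration('wrist'),open('pics/w2.pkl','wb'))
cv2.imwrite('pics/w2.png',r.camera('wrist')[:,:,::-1])
im=r.camera('side')[:,:,::-1]
cv2.imwrite('pics/s2.png',cv2.resize(im[80:230,180:330],None,fx=4,fy=4,interpolation=cv2.INTER_CUBIC))
E
```

```text
t 2.05 pos [0.4561 0.2793 0.1302] yaw -0.08 xaxis [ 0.0014  0.0013 -1.    ] F [ 0.4  1.1 -0.3] w 0.0596
shift [ 7.815  0.035 -0.151] twist -0.017 rows 2
```

View pics/w2.png

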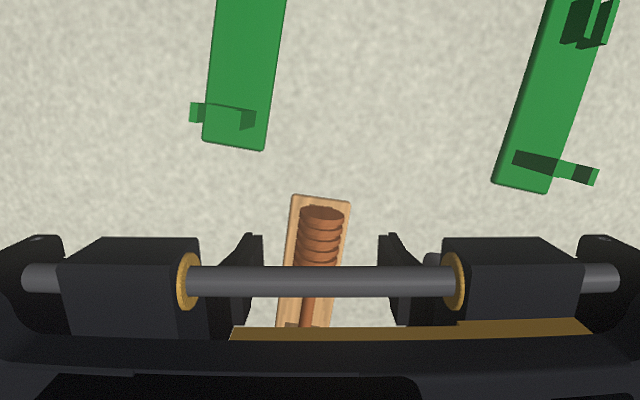

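View pics/s2.png

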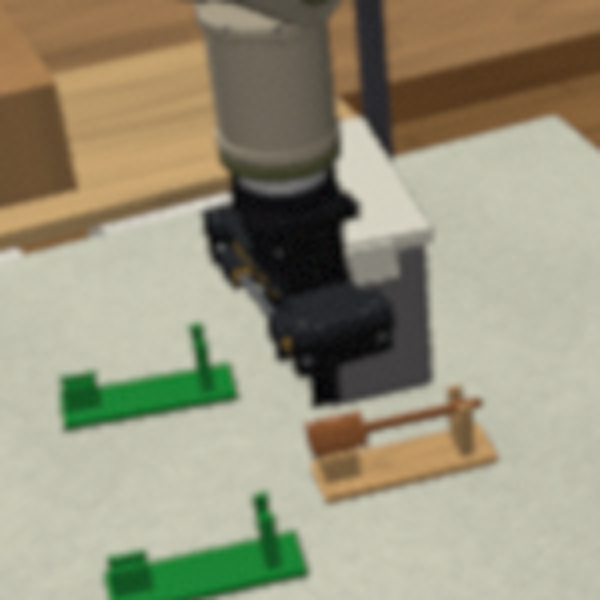

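```bash
python3 - <<'E'
from h import *
from bench import r
st=r.read_state();p=np.array(st['ee_pos']);M=R.from_quat(st['eef_rot']).as_matrix()
c=r.calibration('side')
for l in [(0.019,0,0),(-.051,-.095,.0375),(-.051,-.095,-.0375),(-.1,-.095,-.0375),(-.1,-.095,.0375),(-.051,.095,.0375)]:
    print(l,((proj(c,p+M@np.array(l))-[180,80])*4).round(0))
print('cont lid corner',((proj(c,[.497,.361,.166])-[180,80])*4).round(0))
E
```

```text
(0.019, 0, 0) [305. 378.]
(-0.051, -0.095, 0.0375) [397. 355.]
(-0.051, -0.095, -0.0375) [299. 386.]
(-0.1, -0.095, -0.0375) [292. 328.]
(-0.1, -0.095, 0.0375) [393. 298.]
(-0.051, 0.095, 0.0375) [293. 231.]
cont lid corner [305. 255.]
```

Emit:
drive_tool:
  motion:
    - [0,0,-0.2,0]
    - [1,0,-0.2,0]
    - [2,0,-0.2,0]
    - [3,0,-0.2,0]
    - [4,0,-0.2,0]
    - [5,0,-0.2,0]
    - [6,0,-0.2,0]
    - [7,0,-0.2,0]
    - [7.8,0,-0.2,0]
    - [7.8,0,-0.2,0]
    - [7.8,0,-0.2,0]
  grip: 80

```text
time: 3.07
ee_pos: [0.4535, 0.2781, 0.0501]
eef_rot: [0.001, 0.707, -0.001, 0.707]
ft_force: [0.3, 0.1, -0.1]
width: 0.0598
```

```bash
python3 - <<'E'
from h import *
from bench import r
goto([.4547,.2797,.052],0)
im=r.camera('side')[:,:,::-1]
cv2.imwrite('pics/s3.png',cv2.resize(im[100:220,200:320],None,fx=5,fy=5,interpolation=cv2.INTER_CUBIC))
E
```

```text
t 3.07 pos [0.4535 0.2781 0.0501] yaw -0.14 xaxis [-7.e-04 -5.e-04 -1.e+00] F [ 0.3  0.1 -0.1] w 0.0598
shift [-0.19   0.16   0.119] twist -0.028 rows 1
```

View pics/s3.png

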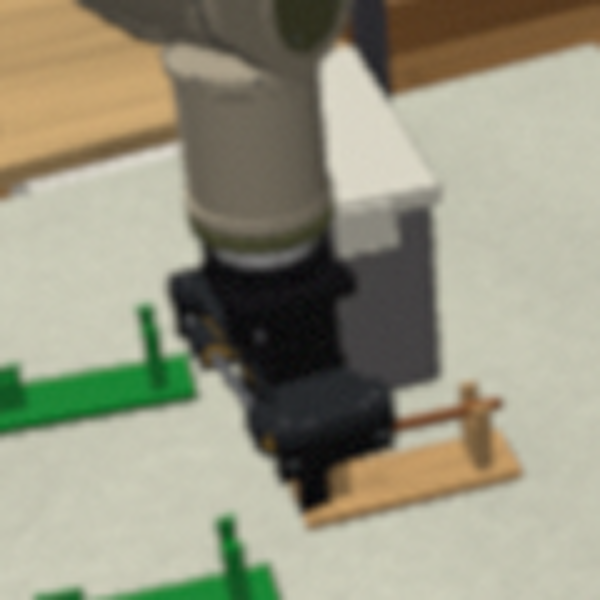

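No contact on the way down. Now I'll close gently.

Emit:
drive_tool:
  motion:
    - [-0.1,0.1,0,0]
    - [-0.1,0.1,0,0]
    - [-0.1,0.1,0,0]
    - [-0.1,0.1,0,0]
    - [-0.1,0.1,0,0]
    - [-0.1,0.1,0,0]
    - [-0.1,0.1,0,0]
    - [-0.1,0.1,0,0]
  grip: 255
  force: 20

```text
time: 3.78
ee_pos: [0.4538, 0.2793, 0.0516]
eef_rot: [0.001, 0.707, -0.001, 0.707]
ft_force: [0.1, 0.8, 0.6]
width: 0.0317
```

Emit:
drive_tool:
  motion:
    - [-0.5,0,0,0]
    - [-1,0,0,0]
    - [-1.5,0,0,0]
    - [-2,0,0,0]
    - [-2.5,0,0,0]
    - [-3,0,0,0]
    - [-3.5,0,0,0]
    - [-4,0,0,0]
    - [-5,0,0,0]
    - [-6,0,0,0]
  force: 50

```text
time: 4.62
ee_pos: [0.4535, 0.2791, 0.1123]
eef_rot: [0.001, 0.707, -0.001, 0.707]
ft_force: [1.5, -0.6, -0.4]
width: 0.0304
```

```bash
python3 - <<'E'
from h import *
from bench import r
goto([.4547,.2797,.052],0)
for n,(x0,y0,w,h,k) in dict(side=(200,100,120,100,5),top=(240,170,80,80,7),wrist=(200,150,240,170,3)).items():
    im=r.camera(n)[:,:,::-1]
    if n=='top': im=cv2.convertScaleAbs(im,alpha=1.8)
    cv2.imwrite(f'pics/l_{n}.png',cv2.resize(im[y0:y0+h,x0:x0+w],None,fx=k,fy=k,interpolation=cv2.INTER_CUBIC))
E
```

```text
t 4.62 pos [0.4535 0.2791 0.1123] yaw -0.14 xaxis [-4.e-04 -2.e-04 -1.e+00] F [ 1.5 -0.6 -0.4] w 0.0304
shift [6.031 0.061 0.117] twist -0.028 rows 2
```

View pics/l_side.png

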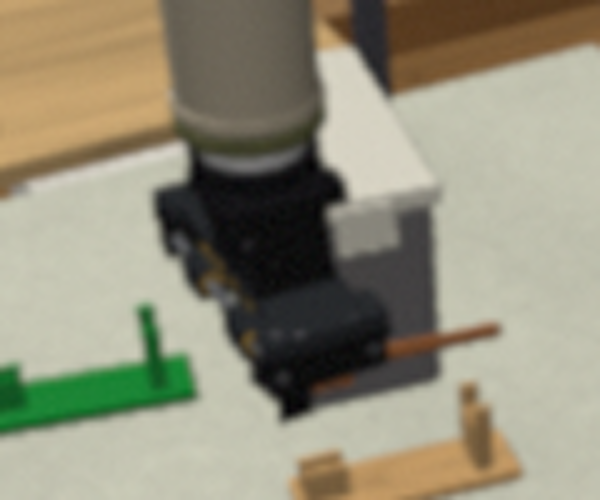

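View pics/l_top.png

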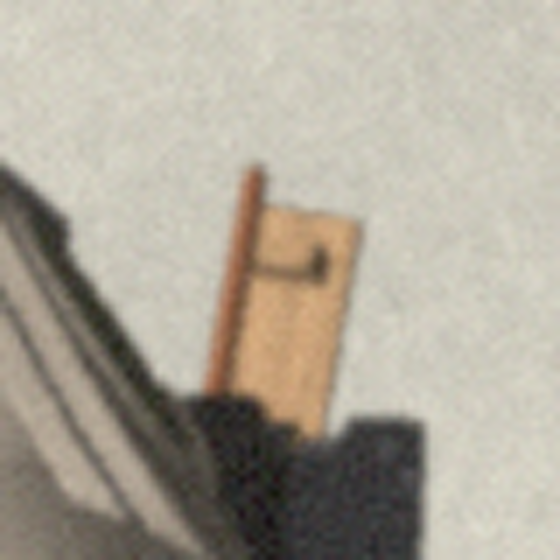

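```bash
python3 - <<'E'
from h import *
from bench import r
T=r.calibration('top');S=r.calibration('side')
u=lambda p,x,y,k:[x+(p[0]+.5)/k-.5,y+(p[1]+.5)/k-.5]
p,e=tri(T,u((257,166),240,170,7),S,u((497,328),200,100,5));print('tip',p.round(4),e)
# handle line: plane from top & plane from side -> intersect
def plane(c,a,b):
    o,d1=ray(c,a);_,d2=ray(c,b);n=np.cross(d1,d2);return n/np.linalg.norm(n),o
n1,o1=plane(T,u((257,166),240,170,7),u((217,388),240,170,7))
n2,o2=plane(S,u((497,328),200,100,5),u((392,352),200,100,5))
d=np.cross(n1,n2);d/=np.linalg.norm(d);d*=np.sign(d[0]);print(d,'yaw',np.degrees(np.arctan2(d[1],d[0])),'pitch',np.degrees(np.arcsin(d[2])))
E
```

```text
tip [0.5972 0.2606 0.1098] 0.0018701739931150274
[ 0.99069369 -0.13608348  0.00270089] yaw -7.821305647647745 pitch 0.15474956544688642
```

View pics/l_wrist.png

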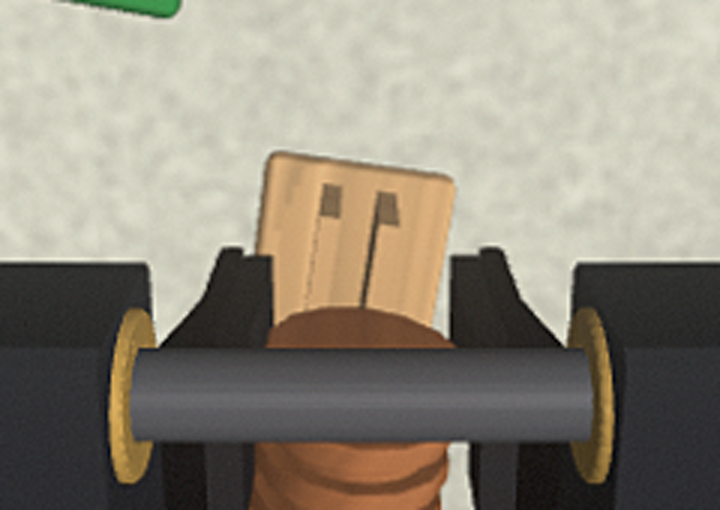

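The grip holds: the handle is level, yawed about 7.6° from the tool. Next I'll refine the ring position using masks in both views.

```bash
python3 - <<'E'
from h import *
from bench import r
for n,(x0,y0,x1,y1) in dict(top=(345,175,395,220),side=(325,205,368,250)).items():
    c=r.calibration(n); im=cv2.imread(f'pics/{n}0.png').astype(int)
    sub=im[y0:y1,x0:x1]; thr=(np.median(sub.sum(2))+np.percentile(sub.sum(2),3))/2
    m=(sub.sum(2)<thr).astype(np.uint8)
    cs=max(cv2.findContours(m,0,1)[0],key=cv2.contourArea); M=cv2.moments(m,True)
    u=(x0+M['m10']/M['m00'],y0+M['m01']/M['m00']); print(n,u,M['m00'],onplane(c,u,.035).round(4), 'predicted',proj(c,[.611,.0025,.035]).round(1))
    # project convex hull of model tube outline & area compare
    for ctr in [(.611,.0025)]:
      for yaw in (-16,-20,-24):
        a=np.radians(yaw);X=np.array([np.cos(a),np.sin(a),0]);Y=np.array([-np.sin(a),np.cos(a),0])
        pts=[proj(c,np.array([*ctr,.035])+s*.022*X+.035*(np.cos(t)*Y+np.sin(t)*np.array([0,0,1]))) for s in(-1,1) for t in np.linspace(0,6.28,40)]
        hcv=cv2.convexHull(np.array(pts,np.float32)); MM=cv2.moments(hcv)
        print(yaw,'pred centroid',MM['m10']/MM['m00'],MM['m01']/MM['m00'],MM['m00'],cv2.minAreaRect(hcv))
    print(cv2.minAreaRect(cs))
    pc=MM
E
```

```text
top (370.4922737306843, 195.41280353200884) 453.0 [0.6105 0.0027 0.035 ] predicted [370.6 195.2]
-16 pred centroid 370.6575003765496 195.0247276420614 477.5905453769956 ((370.6193542480469, 194.95376586914062), (24.733192443847656, 20.583450317382812), 15.665566444396973)
-20 pred centroid 370.66975990335874 195.0296098774049 477.6990047735162 ((370.7214050292969, 194.97996520996094), (24.706830978393555, 20.608949661254883), 20.43731689453125)
-24 pred centroid 370.68162266883036 195.03514706615837 477.2855664170347 ((370.7099609375, 194.97784423828125), (24.676532745361328, 20.606468200683594), 24.340499877929688)
((25.349998474121094, 20.449996948242188), (24.349536895751953, 19.606117248535156), 18.43494987487793)
side (345.5233415233415, 229.48648648648648) 407.0 [0.612  0.0033 0.035 ] predicted [345.4 229.8]
-16 pred centroid 345.58983832489025 229.77129180880203 462.92934147128835 ((345.630859375, 229.71035766601562), (24.197824478149414, 20.452760696411133), 79.89229583740234)
-20 pred centroid 345.5910074219624 229.78014428124612 445.3451539087109 ((345.63714599609375, 229.7327423095703), (24.168004989624023, 19.486717224121094), 82.94664001464844)
-24 pred centroid 345.58911795454105 229.789137323697 426.489163457416 ((345.6383972167969, 229.75613403320312), (24.13545799255371, 18.461139678955078), 85.94212341308594)
((20.639999389648438, 24.48000144958496), (23.193105697631836, 18.384775161743164), 81.8698959350586)
```

```bash
python3 -c "
from h import *
goto([.4314,.0649,.11],np.radians(-11.4))"
```

```text
t 4.77 pos [0.4543 0.2797 0.1127] yaw -0.14 xaxis [ 0.0016  0.0014 -1.    ] F [-0.1  0.3 -0.1] w 0.0306
shift [  0.236 -21.482  -2.236] twist 2.252 rows 6
```

Emit:
drive_tool:
  motion:
    - [0,-2,-1,0]
    - [0,-5,-2.2,0]
    - [0,-8,-2.2,0.5]
    - [0,-11,-2.2,1]
    - [0,-14,-2.2,1.5]
    - [0,-17,-2.2,2]
    - [0,-19.5,-2.2,2.25]
    - [0,-21.4,-2.2,2.25]
    - [0,-21.4,-2.2,2.25]
    - [0,-21.4,-2.2,2.25]
    - [0,-21.4,-2.2,2.25]

```text
time: 5.68
ee_pos: [0.4311, 0.0659, 0.1114]
eef_rot: [0.07, 0.704, -0.07, 0.704]
ft_force: [-0.7, -0.2, -1.2]
width: 0.0304
```

```bash
python3 - <<'E'
from h import *
from bench import r
goto([.4314,.0649,.04],np.radians(-11.4))
for n,(x0,y0,w,h,k) in dict(side=(230,160,150,110,5),top=(310,150,110,110,5)).items():
    im=r.camera(n)[:,:,::-1]
    if n=='top': im=cv2.convertScaleAbs(im,alpha=1.8)
    cv2.imwrite(f'pics/p_{n}.png',cv2.resize(im[y0:y0+h,x0:x0+w],None,fx=k,fy=k,interpolation=cv2.INTER_CUBIC))
E
```

```text
t 5.68 pos [0.4311 0.0659 0.1114] yaw -11.36 xaxis [-1.e-04  2.e-04 -1.e+00] F [-0.7 -0.2 -1.2] w 0.0304
shift [ 7.141 -0.092  0.052] twist 0.009 rows 2
```

View pics/p_side.png

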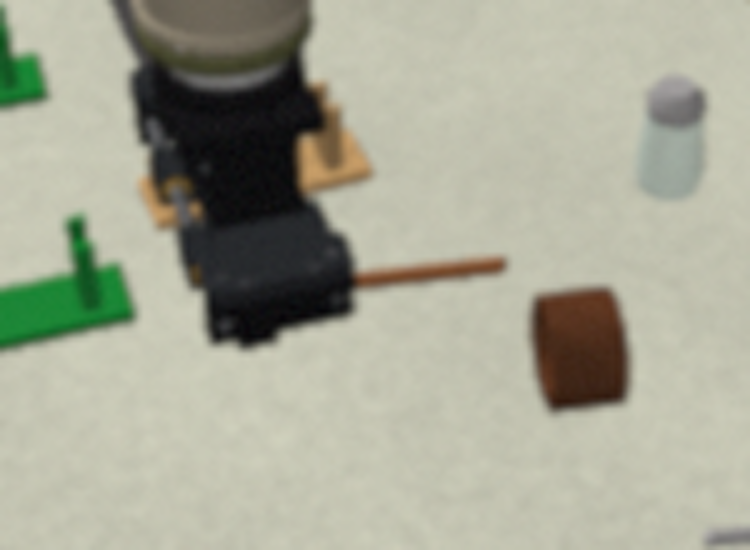

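View pics/p_top.png

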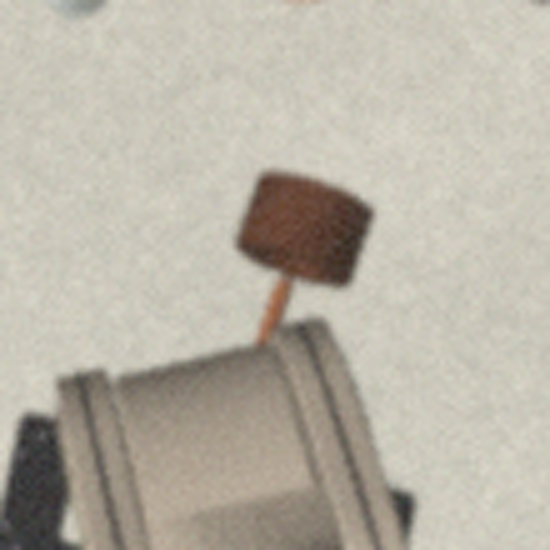

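```bash
python3 - <<'E'
from h import *
from bench import r
T=r.calibration('top');S=r.calibration('side')
u=lambda p,x,y,k:[x+(p[0]+.5)/k-.5,y+(p[1]+.5)/k-.5]
ut=lambda p:u(p,310,150,5);us=lambda p:u(p,230,160,5)
p,e=tri(T,ut((291,279)),S,us((504,264)));print('tip',p.round(4),e)
def plane(c,a,b):
    o,d1=ray(c,a);_,d2=ray(c,b);n=np.cross(d1,d2);return n/np.linalg.norm(n)
d=np.cross(plane(T,ut((289,280)),ut((266,343))),plane(S,us((500,265)),us((360,280))));d/=np.linalg.norm(d);d*=np.sign(d[0]);print(d,'yaw',np.degrees(np.arctan2(d[1],d[0])),'pitch',np.degrees(np.arcsin(d[2])))
st=r.read_state();v=p-st['ee_pos'];print(v,np.degrees(np.arctan2(v[1],v[0])),np.hypot(*v[:2]))
# lateral offset of tip from ring axis
a=np.radians(-19);X=np.array([np.cos(a),np.sin(a)]);Y=np.array([-X[1],X[0]])
w=p[:2]-[.611,.003];print('along',w@X,'lat',w@Y)
E
```

```text
tip [0.5663 0.0164 0.1125] 0.0007320090102253198
[ 0.94001166 -0.34104748 -0.00804347] yaw -19.941377818035946 pitch -0.4608619241707524
[ 0.1352309  -0.04980041  0.00106927] -20.216840458213856 0.14410925140603126
along -0.046621395595468934 lat -0.0018311031920405865
```

Emit:
drive_tool:
  motion:
    - [2,0.1,0,0]
    - [4,0.1,0,0]
    - [6,0.1,0,0]
    - [7.1,0.1,0,0]
    - [7.1,0.1,0,0]
    - [7.1,0.1,0,0]
    - [7.1,0,1,0]
    - [7.1,-0.2,2,0]
    - [7.1,-0.3,3,0]
    - [7.1,-0.45,4,0]
    - [7.1,-0.6,5,0]
    - [7.1,-0.75,6,0]
    - [7.1,-0.9,7,0]
    - [7.1,-1,8,0]
    - [7.1,-1.1,8.6,0]
    - [7.1,-1.1,8.6,0]
    - [7.1,-1.1,8.6,0]

```text
time: 7.2
ee_pos: [0.5133, 0.0374, 0.0403]
eef_rot: [0.07, 0.704, -0.07, 0.703]
ft_force: [0.3, -0.0, -1.0]
width: 0.0306
```

```bash
cat > look.py <<'E'
import sys
from h import *
from bench import r
def look(tag,spec):
    for n,(x0,y0,w,h,k) in spec.items():
        im=r.camera(n)[:,:,::-1]
        if n=='top': im=cv2.convertScaleAbs(im,alpha=1.8)
        cv2.imwrite(f'pics/{tag}_{n}.png',cv2.resize(im[y0:y0+h,x0:x0+w],None,fx=k,fy=k,interpolation=cv2.INTER_CUBIC))
E
python3 - <<'E'
from look import *
goto([.5136,.0365,.04],np.radians(-11.4))
look('q',dict(side=(270,170,120,100,6),top=(330,150,90,90,6)))
E
```

```text
t 7.2 pos [0.5133 0.0374 0.0403] yaw -11.4 xaxis [-5.e-04 -1.e-04 -1.e+00] F [ 0.3 -0.  -1. ] w 0.0306
shift [ 0.031 -0.083  0.051] twist -0.001 rows 1
```

View pics/q_side.png

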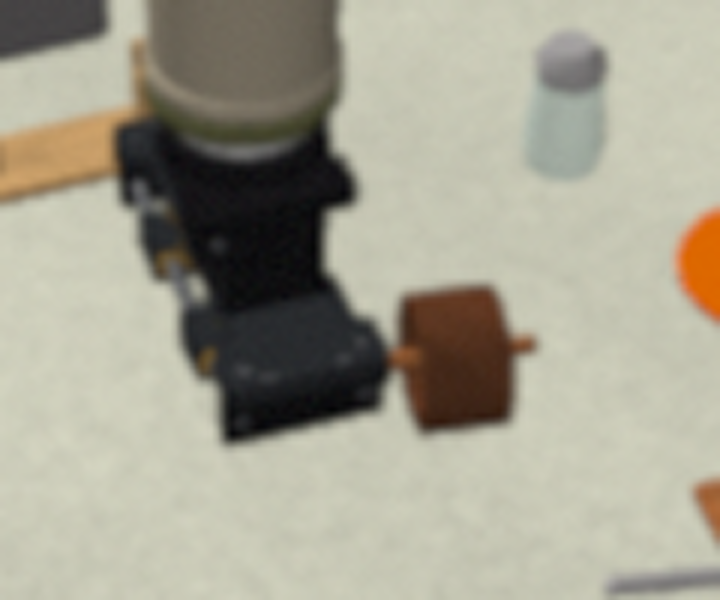

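View pics/q_top.png

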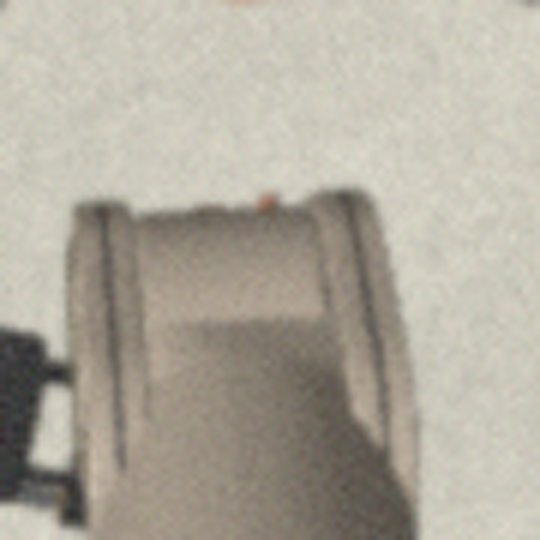

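Threaded: the tip shows past the ring at crop pixel (530,344) and the ring has not moved. Now a slow lift.

Emit:
drive_tool:
  motion:
    - [-0.5,0,0,0]
    - [-1,0,0,0]
    - [-1.3,0,0,0]
    - [-1.6,0,0,0]
    - [-1.9,0,0,0]
    - [-2.2,0,0,0]
    - [-2.6,0,0,0]
    - [-3,0,0,0]
    - [-3.5,0,0,0]
    - [-4,0,0,0]
    - [-4.5,0,0,0]
    - [-5,0,0,0]
    - [-5.5,0,0,0]
    - [-6,0,0,0]
    - [-6,0,0,0]
    - [-6,0,0,0]

```text
time: 8.63
ee_pos: [0.5135, 0.0376, 0.1008]
eef_rot: [0.07, 0.703, -0.07, 0.704]
ft_force: [0.4, -0.3, -1.4]
width: 0.0301
```

```bash
python3 - <<'E'
from look import *
goto([.5136,.0365,.04],np.radians(-11.4))
look('k',dict(side=(270,150,120,100,6),top=(330,150,90,90,6)))
E
```

```text
t 8.63 pos [0.5135 0.0376 0.1008] yaw -11.38 xaxis [ 5.e-04  3.e-04 -1.e+00] F [ 0.4 -0.3 -1.4] w 0.0301
shift [ 6.079 -0.107  0.032] twist 0.003 rows 2
```

View pics/k_side.png

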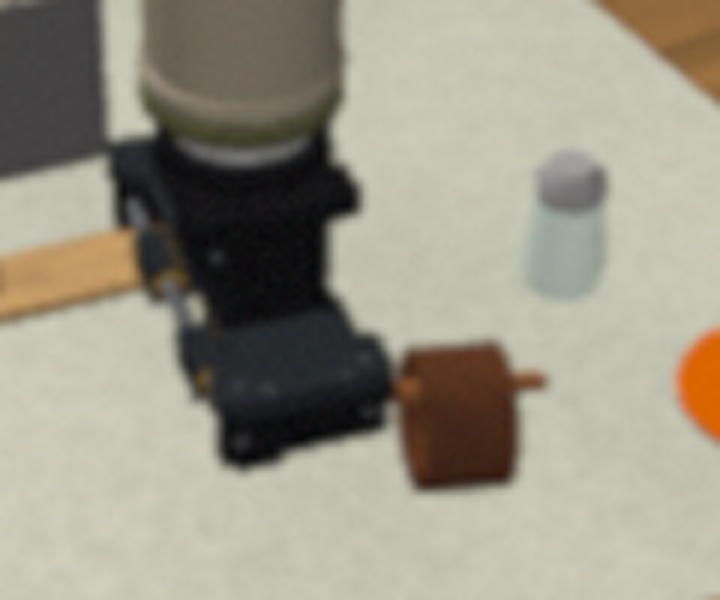

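```bash
python3 - <<'E'
from h import *
from bench import r
im=cv2.imread('pics/k_side.png')
S=r.calibration('side');st=r.read_state();p=np.array(st['ee_pos'])
M=R.from_quat(st['eef_rot']).as_matrix();yaw=np.arctan2(M[1,2],M[0,2])-np.radians(8.0)
u=np.array([np.cos(yaw),np.sin(yaw),0]);n=np.array([-u[1],u[0],0])
us=lambda q,x,y,k:[x+(q[0]+.5)/k-.5,y+(q[1]+.5)/k-.5]
for q in [(395,390),(408,389),(515,381),(543,380)]:
    o,d=ray(S,us(q,270,150,6));P=o+d*(((p-o)@n)/(d@n)); print(q,'along',((P-p)@u*1000).round(1),'z rel',((P-p)[2]*1000).round(1))
E
python3 - <<'E'
import cv2
im=cv2.imread('pics/k_side.png');cv2.imwrite('pics/k2.png',cv2.resize(im[320:500,370:570],None,fx=3.5,fy=3.5,interpolation=cv2.INTER_CUBIC))
E
```

```text
(395, 390) along 72.0 z rel -0.6
(408, 389) along 78.2 z rel -0.9
(515, 381) along 130.0 z rel -4.1
(543, 380) along 143.7 z rel -5.7
```

View pics/k2.png

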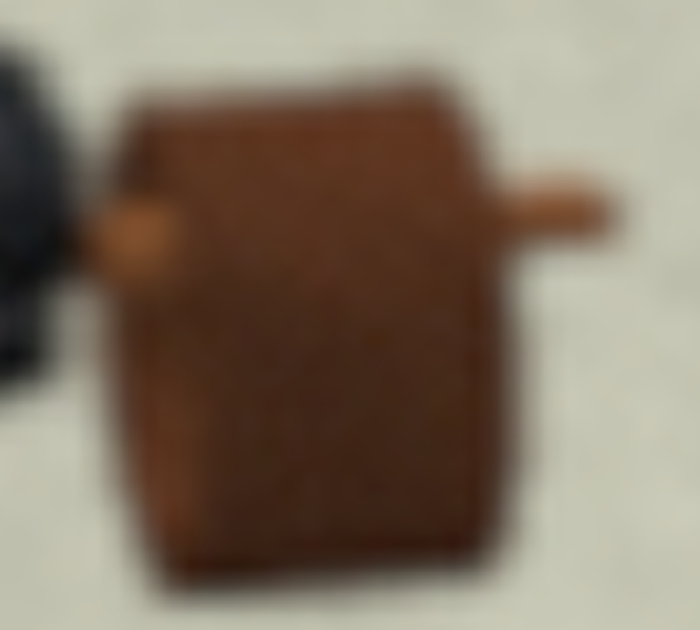

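View pics/k_top.png

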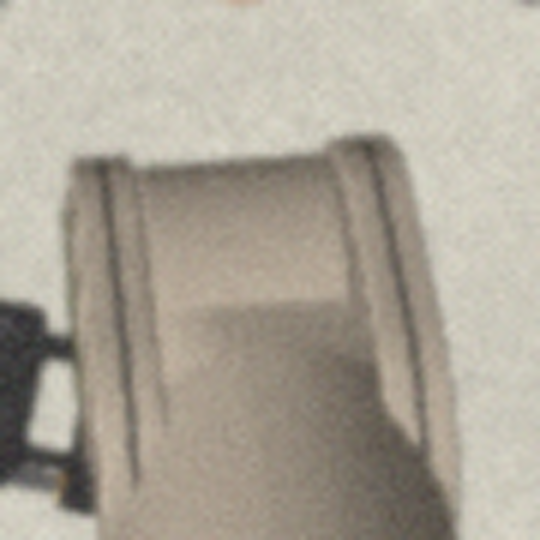

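Ring is hanging, with the handle drooped about 4° tip-down. I'll set the grip to 60 N and refine the stand height from line intersections in the original pictures.

```bash
python3 - <<'E'
import cv2
s=cv2.imread('pics/side0.png');t=cv2.convertScaleAbs(cv2.imread('pics/top0.png'),alpha=1.8)
cv2.imwrite('pics/ss.png',cv2.resize(s[235:300,365:445],None,fx=9,fy=9,interpolation=cv2.INTER_CUBIC))
cv2.imwrite('pics/tt.png',cv2.resize(t[160:228,440:500],None,fx=9,fy=9,interpolation=cv2.INTER_CUBIC))
E
```

```text
(no output)
```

View pics/ss.png

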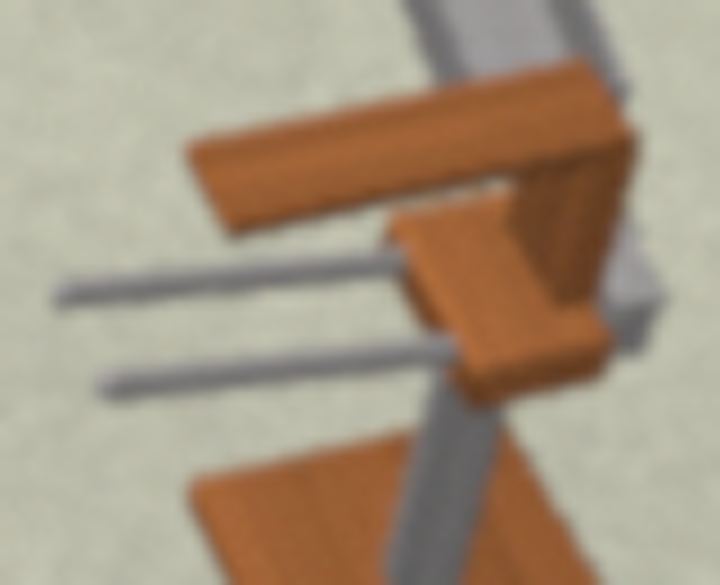

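View pics/tt.png

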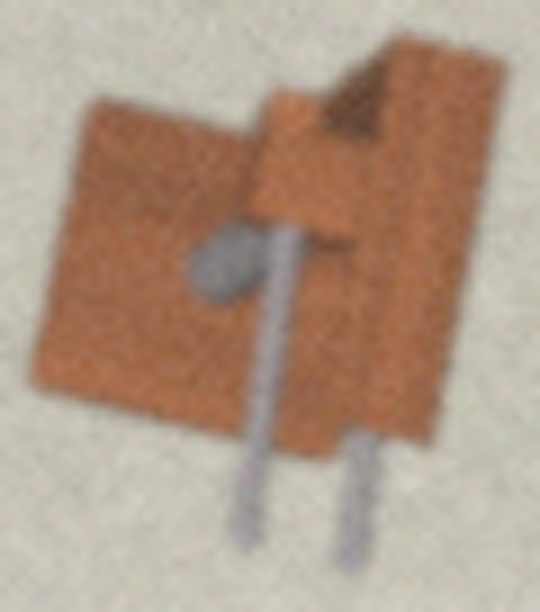

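```bash
python3 - <<'E'
from h import *
from bench import r
T=r.calibration('top');S=r.calibration('side')
t=lambda q:[440+(q[0]+.5)/9-.5,160+(q[1]+.5)/9-.5]
s=lambda q:[365+(q[0]+.5)/9-.5,235+(q[1]+.5)/9-.5]
for n,a,b in [('fl',(398,33),(582,62)),('fr',(508,62),(633,128)),('nr',(435,447),(231,226))]:
    p,e=tri(T,t(a),S,s(b));print(n,(p*1000).round(1),round(e*1000,2))
def plane(c,a,b):
    o,d1=ray(c,a);_,d2=ray(c,b);n=np.cross(d1,d2);return n/np.linalg.norm(n),o
for n,a,b,c_,d_ in [('L',(243,545),(287,235),(60,295),(395,262)),('R',(350,568),(363,440),(108,386),(450,350))]:
    n1,o1=plane(T,t(a),t(b));n2,o2=plane(S,s(c_),s(d_));d=np.cross(n1,n2);d/=np.linalg.norm(d);d*=np.sign(d[0])
    print(n,'yaw',np.degrees(np.arctan2(d[1],d[0])).round(1),'pitch',np.degrees(np.arcsin(d[2])).round(1))
    # points on top-plane from side rays
    for q in (c_,d_):
        o,dd=ray(S,s(q));P=o+dd*(((o1-o)@n1)/(dd@n1));print('   ',(P*1000).round(1))
E
```

```text
fl [ 656.4 -259.5  202.4] 0.08
fr [ 647.  -286.2  208.4] 0.53
nr [ 543. -261.  206.] 2.05
L yaw -14.1 pitch -10.2
    [ 525.4 -226.   155.3]
    [ 617.5 -249.2  138.1]
R yaw -13.1 pitch -11.7
    [ 519.  -255.1  155. ]
    [ 613. -277.  135.]
```

```bash
python3 - <<'E'
from h import *
from bench import r
S=r.calibration('side');st=r.read_state();p=np.array(st['ee_pos'])
yaw=np.radians(-11.4-8)
u=np.array([np.cos(yaw),np.sin(yaw),0]);n=np.array([-u[1],u[0],0])
for q in [(459,417)]:
    o,d=ray(S,[270+(q[0]+.5)/6-.5,150+(q[1]+.5)/6-.5]);P=o+d*(((p-o)@n)/(d@n)); print('along',((P-p)@u*1000).round(1),'z rel',((P-p)[2]*1000).round(1))
goto([.3755,-.2038,.172],np.radians(-6))
E
```

```text
along 103.9 z rel -23.1
t 8.73 pos [0.5132 0.0375 0.1003] yaw -11.39 xaxis [-3.e-04  0.e+00 -1.e+00] F [-0.  -0.3 -1.7] w 0.0302
shift [ -7.164 -26.376  -8.732] twist -1.077 rows 7
```

Emit:
drive_tool:
  motion:
    - [-0.5,-0.5,-0.2,0]
    - [-1.5,-1.5,-0.7,0]
    - [-2.5,-3,-1.2,-0.1]
    - [-3.5,-5,-1.8,-0.2]
    - [-4.5,-7,-2.4,-0.3]
    - [-5.5,-9,-3,-0.4]
    - [-6.5,-11,-3.6,-0.5]
    - [-7.1,-13,-4.3,-0.6]
    - [-7.1,-15,-5,-0.7]
    - [-7.1,-17,-5.7,-0.8]
    - [-7.1,-19,-6.4,-0.9]
    - [-7.1,-21,-7,-1]
    - [-7.1,-23,-7.7,-1.08]
    - [-7.1,-24.6,-8.2,-1.08]
    - [-7.1,-25.7,-8.5,-1.08]
    - [-7.1,-26.2,-8.7,-1.08]
    - [-7.1,-26.3,-8.7,-1.08]
    - [-7.1,-26.3,-8.7,-1.08]
    - [-7.1,-26.3,-8.7,-1.08]
  force: 60

```text
time: 10.32
ee_pos: [0.3765, -0.2024, 0.1715]
eef_rot: [0.037, 0.706, -0.036, 0.706]
ft_force: [0.9, 0.3, -1.4]
width: 0.03
```

```bash
python3 - <<'E'
from look import *
goto([.3755,-.2038,.172],np.radians(-6))
look('a',dict(side=(310,200,140,110,5.5),top=(430,150,80,110,5)))
E
```

```text
t 10.32 pos [ 0.3765 -0.2024  0.1715] yaw -5.92 xaxis [-1.e-04  1.e-04 -1.e+00] F [ 0.9  0.3 -1.4] w 0.03
shift [-0.052 -0.153 -0.087] twist 0.015 rows 1
```

View pics/a_side.png

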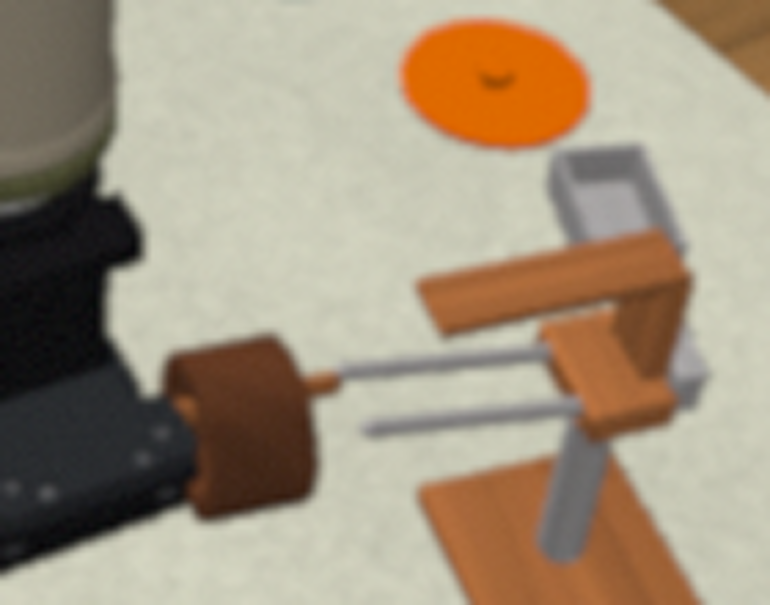

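View pics/a_top.png

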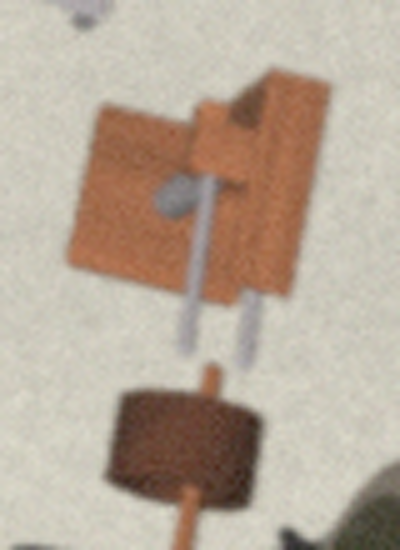

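```bash
cat > m5.py <<'E'
from h import *
from bench import r
T=r.calibration('top');S=r.calibration('side');st=r.read_state()
t=lambda q:[430+(q[0]+.5)/5-.5,150+(q[1]+.5)/5-.5]
s=lambda q:[310+(q[0]+.5)/5.5-.5,200+(q[1]+.5)/5.5-.5]
O=np.array([.554,-.2483,0]);a=np.radians(-14);X=np.array([np.cos(a),np.sin(a),0]);Y=np.array([-X[1],X[0],0])
def loc(p): d=p-O;return (np.array([d@X,d@Y,d[2]])*1000).round(1)
tip,e=tri(T,t((212,366)),S,s((339,381)));print('tip',tip.round(4),loc(tip),e)
for n,A,B in [('Lp',(186,352),(342,370)),('Rp',(246,366),(366,431))]:
    p,e=tri(T,t(A),S,s(B));print(n,p.round(4),loc(p),e)
def plane(c,a,b):
    o,d1=ray(c,a);_,d2=ray(c,b);n=np.cross(d1,d2);return n/np.linalg.norm(n)
n=plane(T,t((211,372)),t((187,540)));d=np.cross(n,[0,0,1]);d*=np.sign(d[0]);print('handle yaw (level)',np.degrees(np.arctan2(d[1],d[0])))
v=tip-st['ee_pos'];print(np.degrees(np.arctan2(v[1],v[0])),np.hypot(*v[:2]),v[2],'tcp',loc(np.array(st['ee_pos'])))
# ring centroid in top, side
print('ring top ray at z=.15',loc(onplane(T,t((186,447)),.15)))
p,e=tri(T,t((186,447)),S,s((243,428)));print('ring tri',loc(p),e)
E
python3 m5.py
```

```text
tip [ 0.5161 -0.2357  0.1653] [-39.8   3.  165.3] 0.0019542703692923824
Lp [ 0.5247 -0.2264  0.1571] [-33.7  14.2 157.1] 0.0029765747172701552
Rp [ 0.5171 -0.2557  0.1551] [-34.  -16.1 155.1] 0.0004680724686374018
handle yaw (level) -11.162774142762986
-13.430556448027202 0.14356434541765153 -0.006183814880605376 tcp [-183.3    1.6  171.4]
ring top ray at z=.15 [-80.5   3.5 150. ]
ring tri [-79.5   3.  148.9] 0.0015194851151551316
```

Emit:
drive_tool:
  motion:
    - [-0.3,-0.05,0,0.15]
    - [-0.3,-0.05,0,0.3]
    - [-0.3,-0.05,0,0.3]
    - [-0.3,-0.1,0.5,0.3]
    - [-0.3,-0.2,1,0.3]
    - [-0.3,-0.26,1.5,0.3]
    - [-0.3,-0.33,2,0.3]
    - [-0.3,-0.4,2.5,0.3]
    - [-0.3,-0.48,3,0.3]
    - [-0.3,-0.55,3.5,0.3]
    - [-0.3,-0.6,3.9,0.3]
    - [-0.3,-0.6,3.9,0.3]
    - [-0.3,-0.6,3.9,0.3]

```text
time: 11.5
ee_pos: [0.4143, -0.2132, 0.1744]
eef_rot: [0.046, 0.706, -0.046, 0.705]
ft_force: [0.1, -0.2, -0.7]
width: 0.0305
```

```bash
python3 - <<'E'
from look import *
goto([.4524,-.222,.175],np.radians(-7.4))
look('b',dict(side=(310,200,140,110,5.5),top=(430,150,80,110,5)))
E
```

```text
t 11.5 pos [ 0.4143 -0.2132  0.1744] yaw -7.49 xaxis [-4.e-04 -1.e-04 -1.e+00] F [ 0.1 -0.2 -0.7] w 0.0305
shift [-0.061 -0.373  3.894] twist -0.018 rows 1
```

View pics/b_side.png

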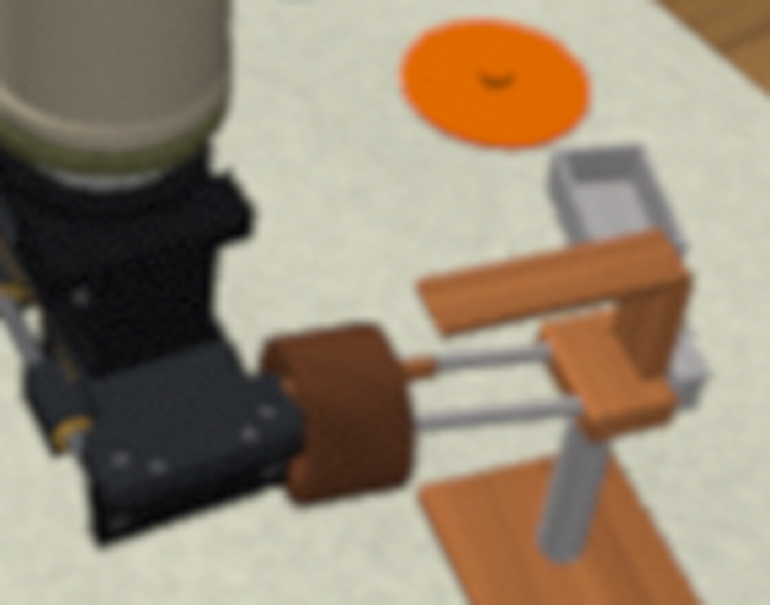

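View pics/b_top.png

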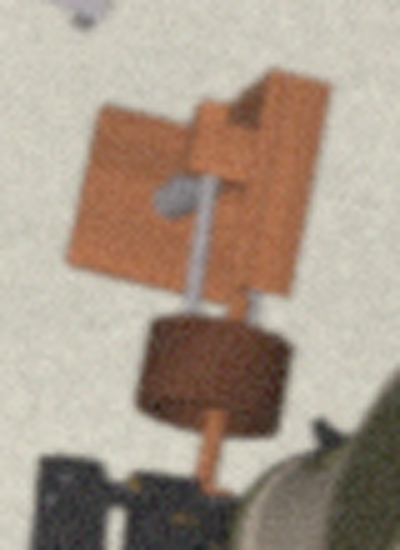

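Both prongs are entering the bore with no contact force. I'll advance the remaining 40 mm.

Emit:
drive_tool:
  motion:
    - [0,-0.06,0.5,0]
    - [0,-0.12,1,0]
    - [0,-0.18,1.5,0]
    - [0,-0.24,2,0]
    - [0,-0.3,2.5,0]
    - [0,-0.36,3,0]
    - [0,-0.42,3.5,0]
    - [0,-0.48,4,0]
    - [0,-0.48,4.1,0]
    - [0,-0.48,4.1,0]
    - [0,-0.48,4.1,0]

```text
time: 12.52
ee_pos: [0.4541, -0.2233, 0.1744]
eef_rot: [0.046, 0.706, -0.046, 0.705]
ft_force: [-1.1, -0.5, -0.3]
width: 0.0304
```

```bash
python3 - <<'E'
from look import *
goto([.4524,-.222,.175],np.radians(-7.4))
look('c',dict(side=(310,200,140,110,5.5),top=(430,150,80,110,5)))
E
```

```text
t 12.52 pos [ 0.4541 -0.2233  0.1744] yaw -7.5 xaxis [-4.e-04  1.e-04 -1.e+00] F [-1.1 -0.5 -0.3] w 0.0304
shift [-0.059  0.109 -0.187] twist -0.02 rows 1
```

View pics/c_side.png

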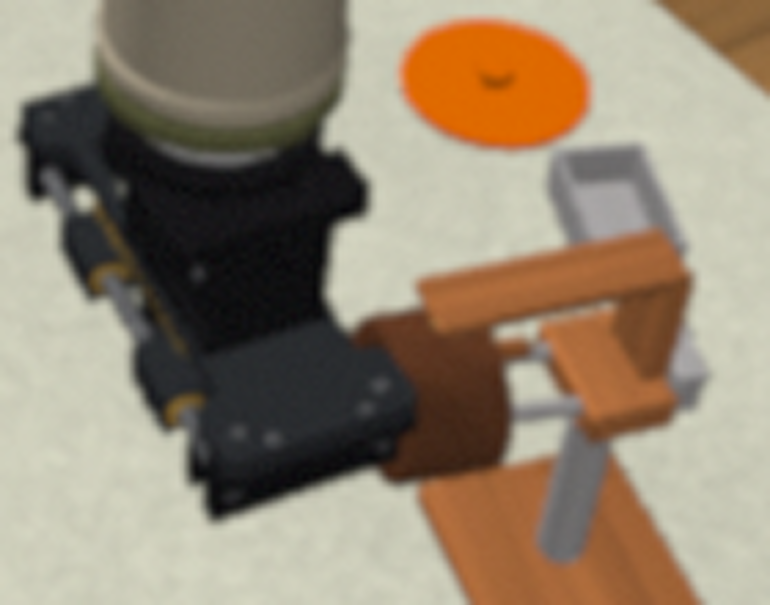

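View pics/c_top.png

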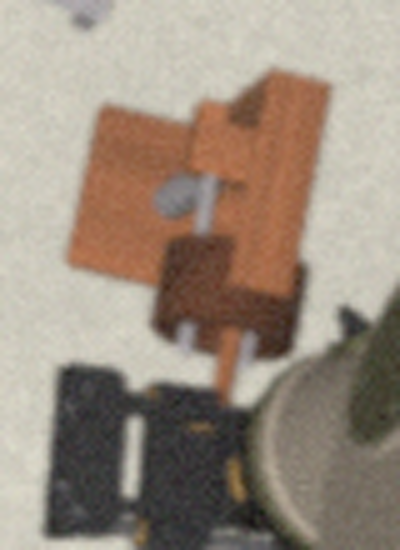

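Emit:
drive_tool:
  motion:
    - [0.25,0,0,0]
    - [0.5,0,0,0]
    - [0.75,0,0,0]
    - [1,0,0,0]
    - [1.25,0,0,0]
    - [1.5,0,0,0]
    - [1.75,0,0,0]
    - [2,0,0,0]
    - [2,0,0,0]
    - [2,0,0,0]

```text
time: 13.45
ee_pos: [0.4542, -0.2232, 0.1544]
eef_rot: [0.046, 0.706, -0.046, 0.706]
ft_force: [0.3, 0.9, -0.7]
width: 0.03
```

```bash
python3 - <<'E'
from look import *
goto([.4524,-.222,.1444],np.radians(-7.4))
look('d',dict(side=(310,200,140,110,5.5),top=(430,150,80,110,5)))
E
```

```text
t 13.45 pos [ 0.4542 -0.2232  0.1544] yaw -7.49 xaxis [-2.e-04  1.e-04 -1.e+00] F [ 0.3  0.9 -0.7] w 0.03
shift [ 1.001  0.098 -0.197] twist -0.018 rows 1
```

View pics/d_side.png

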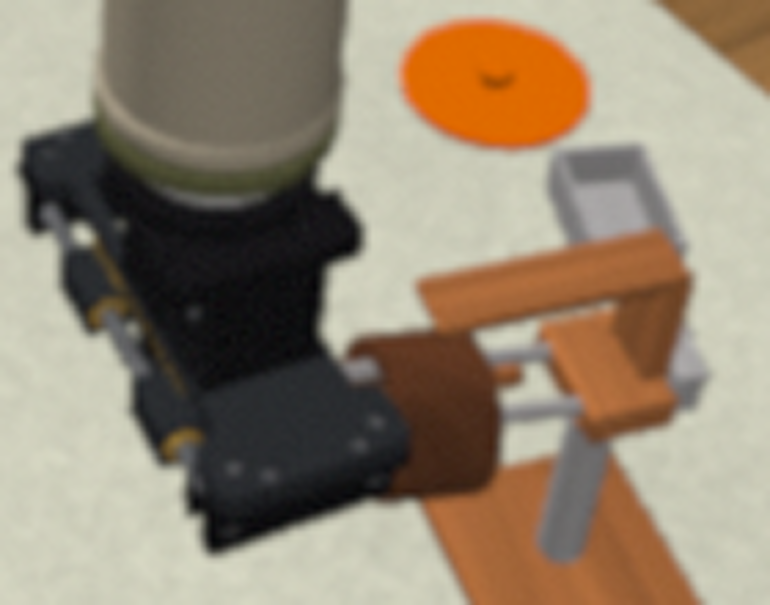

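View pics/d_top.png

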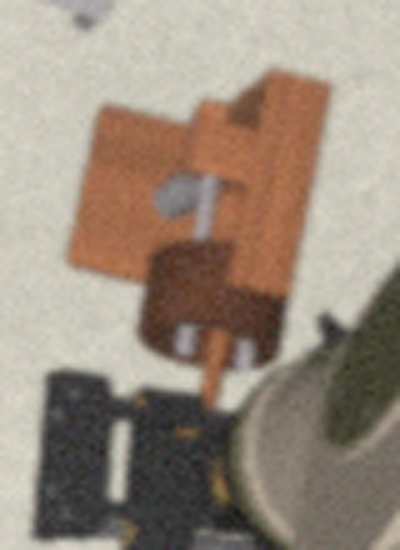

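The ring sits on both prongs and the handle tip is between them. I'll lower 10 mm more to clear it, then look before withdrawing.

Emit:
drive_tool:
  motion:
    - [0.3,0,0,0]
    - [0.6,0,0,0]
    - [0.9,0,0,0]
    - [1,0,0,0]
    - [1,0,0,0]
    - [1,0,0,0]

```text
time: 14.05
ee_pos: [0.4542, -0.2233, 0.1445]
eef_rot: [0.046, 0.706, -0.046, 0.706]
ft_force: [-0.1, -0.7, -0.2]
width: 0.0301
```

```bash
python3 - <<'E'
from look import *
goto([.4524,-.222,.1444],np.radians(-7.4))
look('e',dict(side=(310,200,140,110,5.5),top=(430,150,80,110,5)))
E
```

```text
t 14.05 pos [ 0.4542 -0.2233  0.1445] yaw -7.49 xaxis [-2.e-04  0.e+00 -1.e+00] F [-0.1 -0.7 -0.2] w 0.0301
shift [ 0.005  0.104 -0.2  ] twist -0.018 rows 1
```

View pics/e_side.png

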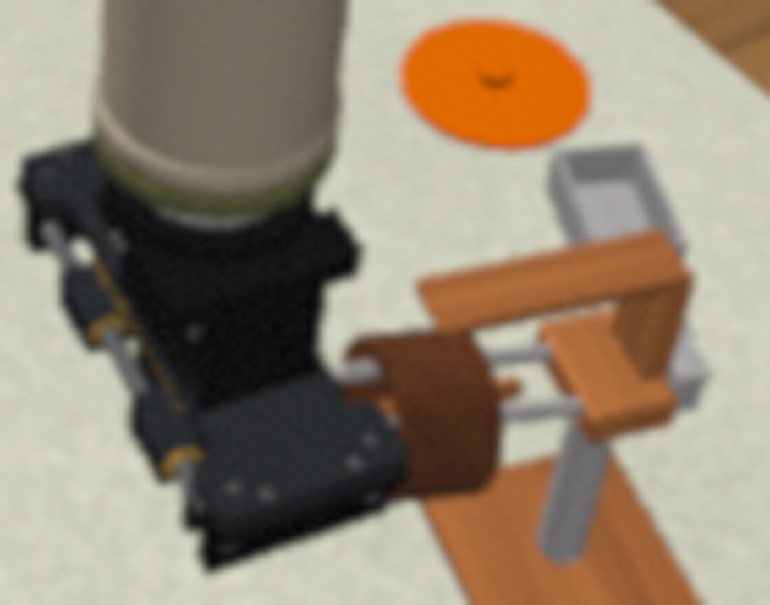

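View pics/e_top.png

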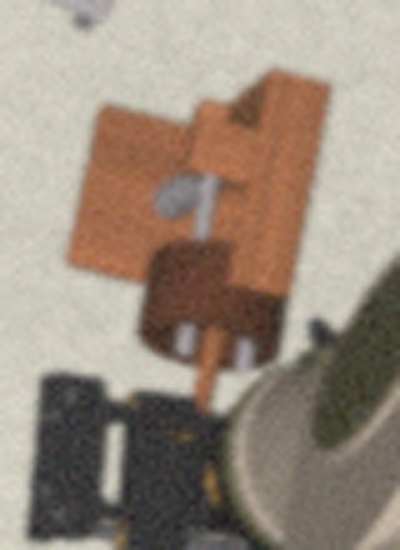

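Emit:
drive_tool:
  motion:
    - [0,0.05,-0.4,0]
    - [0,0.12,-1,0]
    - [0,0.24,-2,0]
    - [0,0.36,-3,0]
    - [0,0.48,-4,0]
    - [0,0.6,-5,0]
    - [0,0.72,-6,0]
    - [0,0.84,-7,0]
    - [0,0.96,-8,0]
    - [0,1.1,-9,0]
    - [0,1.1,-9,0]
    - [0,1.1,-9,0]

```text
time: 15.15
ee_pos: [0.3664, -0.2005, 0.1447]
eef_rot: [0.046, 0.705, -0.046, 0.706]
ft_force: [0.8, 0.7, 0.5]
width: 0.0297
```

```bash
python3 - <<'E'
from look import *
goto([.366,-.2015,.20],np.radians(-7.4))
look('f',dict(side=(310,200,140,110,5.5),top=(430,150,80,110,5)))
E
```

```text
t 15.15 pos [ 0.3664 -0.2005  0.1447] yaw -7.49 xaxis [ 1.2e-03  6.0e-04 -1.0e+00] F [0.8 0.7 0.5] w 0.0297
shift [-5.528 -0.098 -0.019] twist -0.018 rows 2
```

View pics/f_side.png

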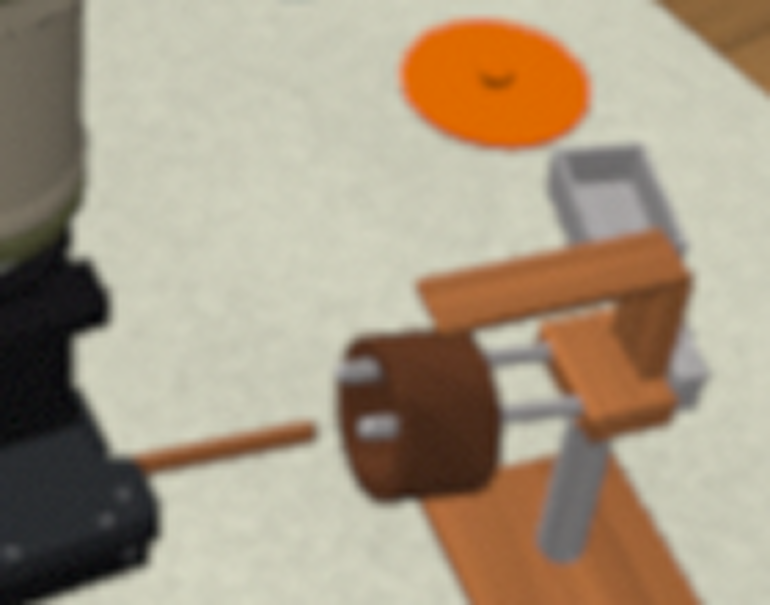

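View pics/f_top.png

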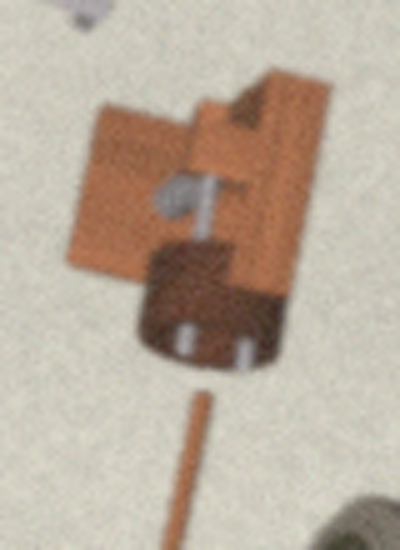

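Hung: both prong tips protrude from the ring's near face at side-crop (358,370) and (378,427), and the handle is clear. Next I'll check the ring position and how the dipper sits in the grip.

```bash
cat > m6.py <<'E'
exec(open('m5.py').read().split("tip,e=")[0])
def plane(c,a,b):
    o,d1=ray(c,a);_,d2=ray(c,b);n=np.cross(d1,d2);return n/np.linalg.norm(n)
p=np.array(st['ee_pos'])
print('ring',loc(onplane(T,t((212,304)),.137)))
q,e=tri(T,t((212,304)),S,s((425,415)));print('ring tri',loc(q),e)
tip,e=tri(T,t((203,391)),S,s((315,430)));print('tip',tip.round(4),e,'rel',(tip-p).round(4))
v=tip-p;print('tcp->tip yaw rel tool',np.degrees(np.arctan2(v[1],v[0]))+7.49,np.hypot(*v[:2]))
d=np.cross(plane(T,t((202,395)),t((173,545))),plane(S,s((310,431)),s((145,463))));d/=np.linalg.norm(d);d*=np.sign(d[0])
print('yaw rel tool',np.degrees(np.arctan2(d[1],d[0]))+7.49,'pitch',np.degrees(np.arcsin(d[2])))
E
python3 m6.py
```

```text
ring [ -3.    0.7 137. ]
ring tri [ -0.6  -0.5 134.6] 0.003455925668582412
tip [ 0.506  -0.2379  0.143 ] 0.0005342465800242581 rel [ 0.1391 -0.0372 -0.0017]
tcp->tip yaw rel tool -7.480172963026119 0.14398337833868752
yaw rel tool -7.060337973388055 pitch -2.37472969506095
```

```bash
python3 -c "
from h import *
goto([.447,.277,.145],np.radians(-0.5))"
```

```text
t 15.25 pos [ 0.3669 -0.2007  0.1447] yaw -7.48 xaxis [ 7.e-04  0.e+00 -1.e+00] F [ 0.3  0.  -0.7] w 0.0303
shift [-2.6000e-02  4.8404e+01  1.7220e+00] twist -1.396 rows 12
```

Emit:
drive_tool:
  motion:
    - [0,0.5,-0.5,0]
    - [0,2,-0.5,0]
    - [0,4.5,0,0]
    - [0,7.5,1,0]
    - [0,10.5,2,-0.1]
    - [0,13.5,3,-0.2]
    - [0,16.5,4,-0.3]
    - [0,19.5,4,-0.4]
    - [0,22.5,4,-0.5]
    - [0,25.5,4,-0.6]
    - [0,28.5,4,-0.7]
    - [0,31.5,3.5,-0.8]
    - [0,34.5,3,-1]
    - [0,37.5,2.5,-1.2]
    - [0,40.5,2,-1.4]
    - [0,43,1.7,-1.4]
    - [0,45.5,1.7,-1.4]
    - [0,47.5,1.7,-1.4]
    - [0,48.4,1.7,-1.4]
    - [0,48.4,1.7,-1.4]

```text
time: 16.92
ee_pos: [0.4458, 0.279, 0.1442]
eef_rot: [0.002, 0.707, -0.002, 0.707]
ft_force: [-0.4, -0.7, -0.8]
width: 0.0303
```

Emit:
drive_tool:
  motion:
    - [0,0,0,0]
    - [0,0,0,0]
    - [0,0,0,0]

```text
time: 17.17
ee_pos: [0.4466, 0.2755, 0.1445]
eef_rot: [0.004, 0.707, -0.004, 0.707]
ft_force: [0.3, 1.1, -0.1]
width: 0.03
```

```bash
python3 - <<'E'
from look import *
goto([.4538,.2793,.0525],np.radians(-0.5))
look('g',dict(side=(200,100,120,100,5),top=(240,170,80,80,7)))
E
```

```text
t 17.17 pos [0.4466 0.2755 0.1445] yaw -0.6 xaxis [-1.e-04 -4.e-04 -1.e+00] F [ 0.3  1.1 -0.1] w 0.03
shift [9.204 0.391 0.715] twist -0.02 rows 3
```

View pics/g_side.png

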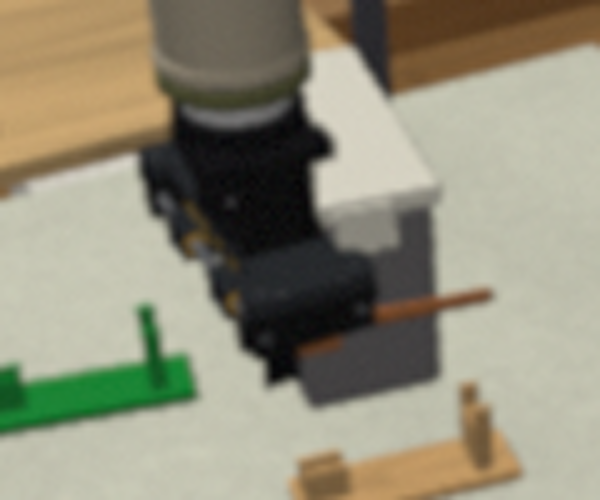

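View pics/g_top.png

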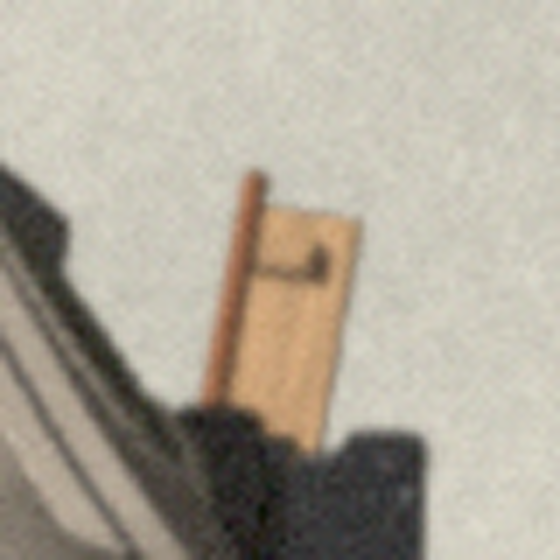

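```bash
python3 - <<'E'
from h import *
from bench import r
T=r.calibration('top');S=r.calibration('side');p=np.array(r.read_state()['ee_pos'])
u=lambda q,x,y,k:[x+(q[0]+.5)/k-.5,y+(q[1]+.5)/k-.5]
t=lambda q:u(q,240,170,7);s=lambda q:u(q,200,100,5)
tip,e=tri(T,t((257,172)),S,s((492,294)));print('tip',tip.round(4),e,'rel',(tip-p).round(4))
def plane(c,a,b):
    o,d1=ray(c,a);_,d2=ray(c,b);n=np.cross(d1,d2);return n/np.linalg.norm(n)
d=np.cross(plane(T,t((257,172)),t((214,400))),plane(S,s((492,294)),s((378,316))));d/=np.linalg.norm(d);d*=np.sign(d[0])
print('yaw',np.degrees(np.arctan2(d[1],d[0])),'pitch',np.degrees(np.arcsin(d[2])))
# lateral wrt rest axis through tip (.5963,.2595) yaw -8.1
a=np.radians(-8.1);Y=np.array([-np.sin(a),np.cos(a)]);X=np.array([Y[1],-Y[0]])
for n,q in (('tip',tip[:2]),('tcp',p[:2])): w=q-np.array([.5963,.2595]);print(n,'along',w@X,'lat',w@Y)
E
```

```text
tip [0.5895 0.2545 0.1421] 0.0015110617628335506 rel [ 0.1429 -0.0215 -0.0026]
yaw -7.913381270636584 pitch -1.7275961272229796
tip along -0.006062425275676961 lat -0.00593858139170162
tcp along -0.15053607799493457 lat -0.004758708268517175
```

Emit:
drive_tool:
  motion:
    - [0,0.45,0.4,0]
    - [0,0.45,0.7,0]
    - [1,0.45,0.7,0]
    - [2,0.45,0.7,0]
    - [3,0.45,0.7,0]
    - [4,0.45,0.7,0]
    - [5,0.45,0.7,0]
    - [6,0.45,0.7,0]
    - [6.6,0.45,0.7,0]
    - [7.2,0.45,0.7,0]
    - [7.2,0.45,0.7,0]
    - [7.2,0.45,0.7,0]

```text
time: 18.27
ee_pos: [0.4534, 0.2814, 0.0724]
eef_rot: [0.003, 0.707, -0.003, 0.707]
ft_force: [-0.6, 0.0, 0.0]
width: 0.0301
```

```bash
python3 - <<'E'
from look import *
goto([.4538,.280,.0525],np.radians(-0.5))
look('i',dict(side=(220,130,100,80,7),top=(240,170,80,80,7)))
E
```

```text
t 18.27 pos [0.4534 0.2814 0.0724] yaw -0.49 xaxis [-3.e-04 -1.e-04 -1.e+00] F [-0.6  0.   0. ] w 0.0301
shift [ 1.991 -0.143  0.041] twist 0.002 rows 1
```

View pics/i_side.png

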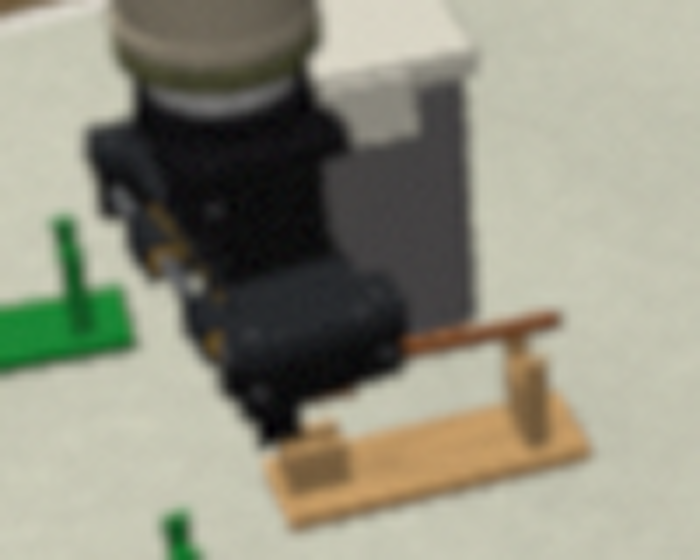

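View pics/i_top.png

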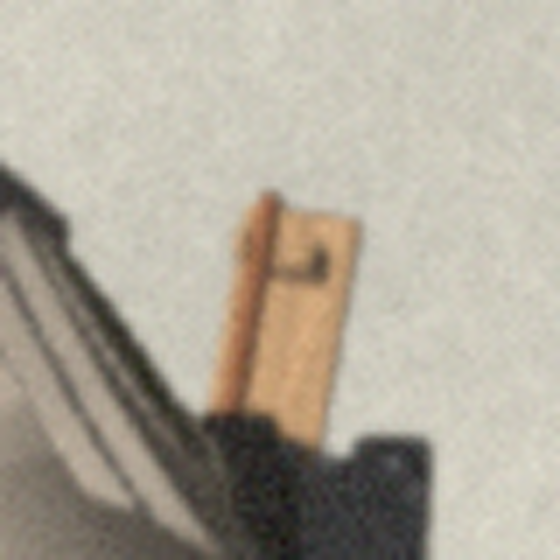

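Emit:
drive_tool:
  motion:
    - [0.4,-0.15,0,0]
    - [0.8,-0.15,0,0]
    - [1.2,-0.15,0,0]
    - [1.5,-0.15,0,0]
    - [1.8,-0.15,0,0]
    - [1.95,-0.15,0,0]
    - [1.95,-0.15,0,0]
    - [1.95,-0.15,0,0]

```text
time: 19.03
ee_pos: [0.4534, 0.28, 0.053]
eef_rot: [0.003, 0.707, -0.003, 0.707]
ft_force: [0.0, -0.2, 0.5]
width: 0.03
```

```bash
python3 - <<'E'
from look import *
goto([.4538,.280,.0525],np.radians(-0.5))
look('j',dict(side=(220,130,100,80,7),top=(240,170,80,80,7)))
E
```

```text
t 19.03 pos [0.4534 0.28   0.053 ] yaw -0.49 xaxis [-1.e-04 -0.e+00 -1.e+00] F [ 0.  -0.2  0.5] w 0.03
shift [0.05  0.002 0.036] twist 0.003 rows 1
```

View pics/j_side.png

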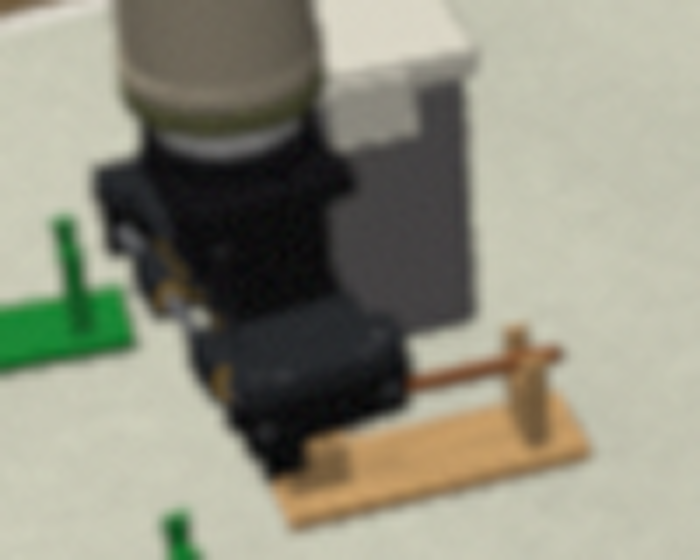

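View pics/j_top.png

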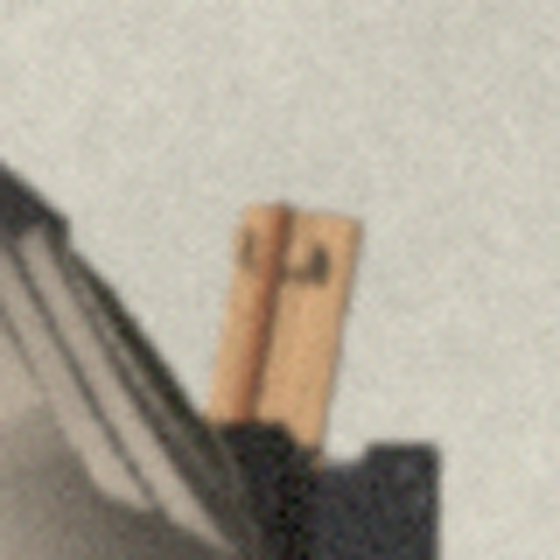

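Handle is in the notch. I'll lower 1 mm more and release.

Emit:
drive_tool:
  motion:
    - [0.12,0,0,0]
    - [0.12,0,0,0]
    - [0.12,0,0,0]
  force: 10

```text
time: 19.38
ee_pos: [0.4536, 0.28, 0.0519]
eef_rot: [0.003, 0.707, -0.003, 0.707]
ft_force: [0.0, 0.6, -0.1]
width: 0.0319
```

Emit:
drive_tool:
  motion:
    - [0,0,0,0]
    - [0,0,0,0]
    - [0,0,0,0]
    - [0,0,0,0]
    - [0,0,0,0]
    - [0,0,0,0]
  grip: 80

```text
time: 19.88
ee_pos: [0.4534, 0.28, 0.0518]
eef_rot: [0.003, 0.707, -0.003, 0.707]
ft_force: [0.8, -0.2, 0.4]
width: 0.0578
```

Emit:
drive_tool:
  motion:
    - [-0.5,0,0,0]
    - [-1,0,0,0]
    - [-2,0,0,0]
    - [-3,0,0,0]
    - [-5,0,0,0]
    - [-7,0,0,0]
    - [-9,0,-0.5,0]
    - [-11,0,-3,0]
    - [-13,0,-6,0]
    - [-15,-2,-6,0]
    - [-15,-4,-6,0]
    - [-15,-4,-6,0]

```text
time: 20.88
ee_pos: [0.394, 0.2378, 0.2044]
eef_rot: [0.005, 0.706, -0.003, 0.708]
ft_force: [0.5, -0.3, 0.7]
width: 0.0598
```

```bash
python3 - <<'E'
from look import *
goto([.4538,.280,.0525],np.radians(-0.5))
look('n',dict(side=(190,100,130,100,6),top=(230,180,80,80,7)))
cv2.imwrite('pics/n_side_full.png',r.camera('side')[:,:,::-1]);cv2.imwrite('pics/n_top_full.png',cv2.convertScaleAbs(r.camera('top')[:,:,::-1],alpha=1.8))
E
```

```text
t 20.88 pos [0.394  0.2378 0.2044] yaw -0.65 xaxis [ 0.0032  0.0017 -1.    ] F [ 0.5 -0.3  0.7] w 0.0598
shift [15.215  4.264  5.883] twist -0.03 rows 5
```

View pics/n_side.png

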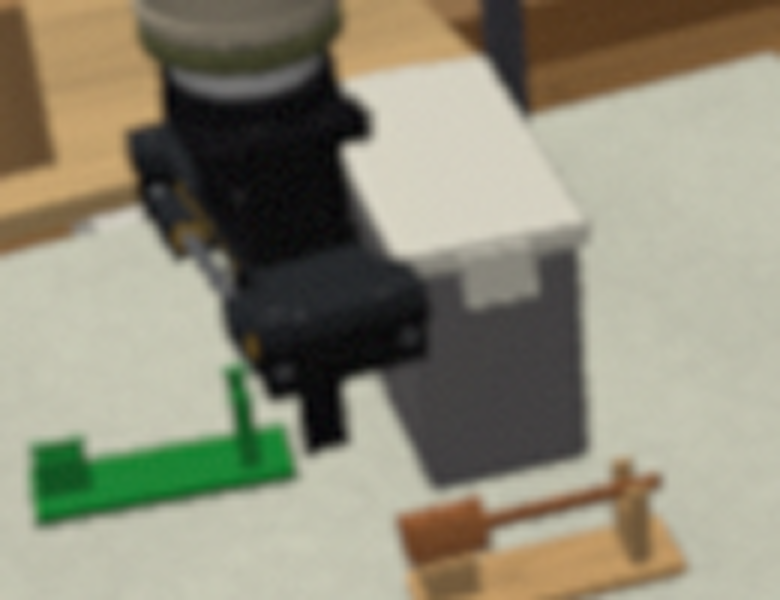

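View pics/n_top.png

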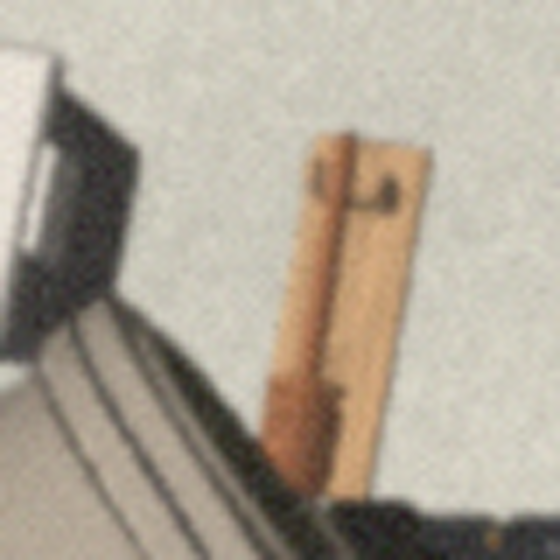

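View pics/n_top_full.png

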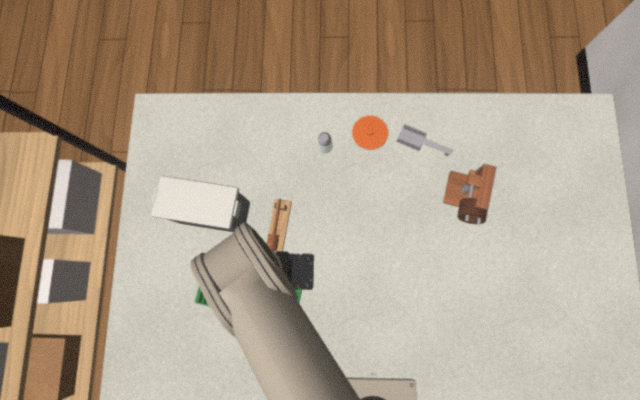

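View pics/n_side_full.png

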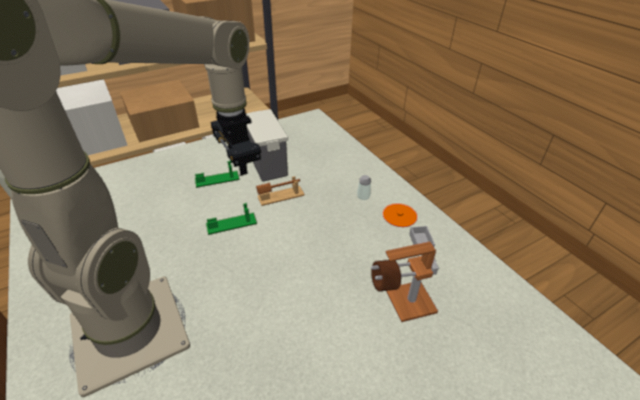

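Dipper is back, with the tip about 4 mm to the +y side. I'll move clear for an unobstructed before/after comparison.

Emit:
drive_tool:
  motion:
    - [-3,-3,0,0]
    - [-5,-7,0,0]
    - [-5,-11,0,0]
    - [-5,-15,0,0]
    - [-5,-18,0,0]
    - [-5,-18,0,0]
    - [-5,-18,0,0]

```text
time: 21.67
ee_pos: [0.3917, 0.0599, 0.252]
eef_rot: [0.004, 0.707, -0.004, 0.707]
ft_force: [0.2, 1.3, 0.5]
width: 0.06
```

```bash
python3 - <<'E'
from look import *
look('z',dict(side=(340,220,110,100,6),top=(230,180,80,80,7)))
for n in('top','side'):
    a=cv2.imread(f'pics/{n}0.png');b=r.camera(n)[:,:,::-1].copy();cv2.imwrite(f'pics/z_{n}_full.png',b)
    d=cv2.GaussianBlur(cv2.absdiff(a,b),(3,3),0).max(2);m=(d>25).astype(np.uint8)
    for c in cv2.findContours(m,0,1)[0]:
        if cv2.contourArea(c)>5: print(n,cv2.boundingRect(c),cv2.contourArea(c))
T=r.calibration('top');S=r.calibration('side')
goto([.4538,.280,.0525],0)
E
```

```text
top (365, 395, 21, 5) 53.0
top (62, 393, 25, 7) 74.0
top (368, 378, 27, 2) 7.5
top (0, 343, 26, 57) 1041.0
top (24, 337, 42, 63) 2003.5
top (353, 319, 4, 9) 11.5
top (48, 316, 98, 76) 3502.0
top (350, 292, 8, 5) 12.5
top (363, 286, 7, 8) 24.5
top (398, 253, 6, 11) 31.5
top (305, 224, 145, 176) 6697.0
top (457, 198, 31, 26) 503.5
top (357, 184, 28, 24) 459.5
side (71, 303, 6, 4) 11.5
side (126, 289, 5, 7) 16.5
side (52, 271, 7, 6) 14.0
side (370, 259, 32, 34) 841.0
side (136, 239, 15, 49) 213.5
side (76, 239, 27, 40) 256.0
side (31, 237, 95, 82) 2425.5
side (335, 217, 22, 26) 463.0
side (0, 75, 13, 24) 209.5
side (0, 63, 7, 11) 19.0
side (0, 28, 11, 8) 24.5
side (272, 26, 11, 41) 264.0
side (0, 0, 292, 280) 36937.5
t 21.87 pos [0.3915 0.0618 0.2517] yaw -0.35 xaxis [-4.e-04 -5.e-04 -1.e+00] F [-0.  -0.5  0.3] w 0.0597
shift [19.903 21.864  6.1  ] twist -0.07 rows 8
```

View pics/z_top.png

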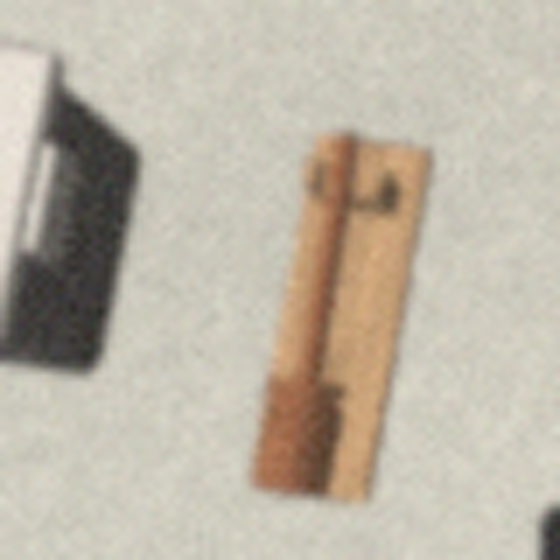

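View pics/z_side.png

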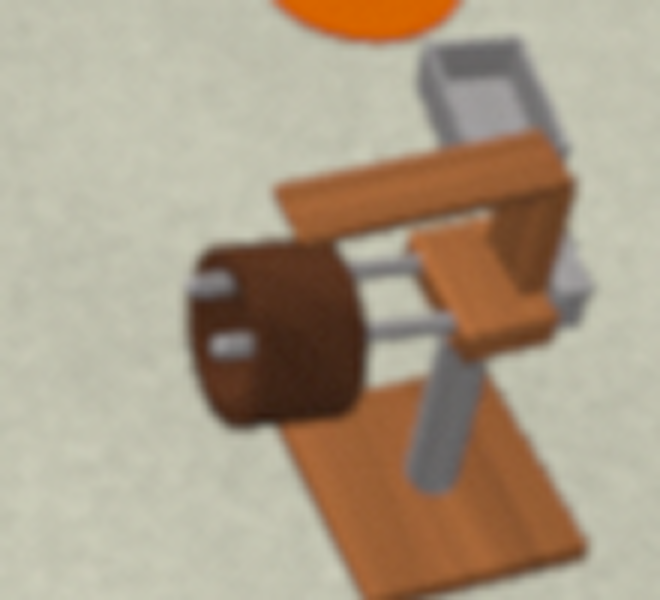

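```bash
python3 - <<'E'
from bench import r
print(r.close_job(), r.read_state()['time'])
E
```

```text
the job is handed in; nothing more can be done
the job is handed in; nothing more can be done
```

The napkin ring hangs on the stand with both prongs through it, the dipper is back on the wooden rest, and the job was handed in at about 22 s of the 72 s allowed. I lifted and carried the ring only on the dipper's handle; the gripper never touched it. I gripped the dipper 18 mm behind the middle of its head and turned the gripper about 8°, so that its body stayed clear of the cereal container.

**Last checks:**
- **Ring:** it sits about 1–3 mm from the hanging place, and both prong tips show past its near face. It stayed put after I withdrew the handle.
- **Bystanders:** before/after pictures show no change at the container, shaker, scoop or lid.
- **Robot:** it was touching nothing, and I saw no contact force beyond about 2 N at any check.

**Not exact:**
- **Dipper:** its tip lies about 4–5 mm to the left (+y) of where it started, roughly 2° of yaw. It is still in the notch with the head on the rails, so I left it.
- **Stand height:** I measured this by camera only, with the roof top at about 205 mm. Individual roof corners read between 202 and 208 mm, and I did not confirm it by touch.

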